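Hang the bottle holder on its stud and load the bottle

TASK

Hang the loose white bottle holder on the upright: pass the wide hole of its keyhole slot over the headed stud, then slide the holder straight down until the stud sits at the top of the narrow slot and the holder hangs upright and locked behind the head, and let go. Then stand the brown capped bottle upright in the hung holder, through its ring and down onto its shelf. Lower both with the gripper, do not let either of them drop, and leave the other labware where it is.

Things in the scene. Friction and masses are not known exactly. Their poses are not given: they have to be found in the camera images.
- upright: Fixed dark metal bench upright; origin at the centre of its base's underside, on the bench; z up, +x the way its stud points (away from the robot, turned up to 0.4 rad either way). Base plate 150 (x) x 120 (y) x 12 mm. Column on it: 70 mm wide (y), x from -45 to -15 mm, so its flat front face is at x = -15 mm; top 177 mm above the bench.
- stud (a point): Point on the level stud's axis, 3 mm out from the column's front face, at (-12, 0, 165) mm in the upright's frame; axes as the upright. Shank 8 mm in diameter, 9 mm long from the face to the back of the head; round head 18 mm in diameter, 4 mm thick, ending 13 mm out from the face.
- holder_tab (a point): Centre of the grip tab at the top of the loose white steel holder (0.25 kg, stands upright on its shelf), 163 mm above its underside. Tab 14 mm thick (x), 45 wide (y), 148 to 180 mm above the underside. Holder axes: z up, x from back plate to ring. Below the tab, on the same mid plane, is the upright back plate, 6 mm thick, 90 wide; its back goes flat on the column's front face.
- holder_seat (a point): Point in the keyhole, mid plane of the back plate, 116 mm above the holder's underside, 47 below holder_tab; axes as the holder. The narrow slot, 12 mm wide, closes 4 mm above this point and runs down into a 28 mm wide octagonal hole centred 28 mm below it; the stud's head passes only there. Fully hung, this point falls on stud, with up to 3 mm of play along the stud.
- holder_shelf (a point): Centre of the shelf's upper face, on the ring's axis, 8 mm above the holder's underside, 52 mm in front (+x) of the back plate's mid plane; axes as the holder. The ring has 72 mm inside and 82 mm outside diameter, 58 to 70 mm above the underside. The shelf reaches 39 mm in front of this axis and 42 mm to each side.
- bottle_center (a point): Centre, half-way up, of the brown glass bottle with black cap that stands on the bench: 150 mm high, body 60 mm in diameter up to 86 mm, a sloping shoulder, and a cap 34 mm in diameter from 118 to 150 mm above its underside (grip the cap). 0.2 to 0.4 kg; z up. Holder and bottle may be on either side of the upright.
- tip_rack_mid (a point): Bystander: blue pipette tip rack with white tips, 126 x 91 x 72 mm, centre.
- tube_rack_mid (a point): Bystander: white tube rack with blue caps, 126 x 91 x 72 mm, centre.
- jar_mid (a point): Bystander: short wide clear jar, 88 mm in diameter, 85 mm high, centre; too wide for the holder.
- flask_mid (a point): Bystander: clear conical flask, 84 mm in diameter at the foot, 120 mm high, centre.
- beaker_mid (a point): Bystander: open clear beaker, 72 mm in diameter, 90 mm high, centre.
- microplate_mid (a point): Bystander: flat well plate, 127 x 85 x 14 mm, centre.
Things that resemble listed ones, but are neither listed nor needed, are in the scene too. What is shaped like the part that bears holder_tab but turquoise is not meant.

How it is judged (in metres and radians):
On the way:
1. the empty holder hangs by its keyhole on the stud, slid fully down behind the head, and is let go (distance between holder_seat and stud below 0.007 m and angle between holder_seat's own z axis and vertical below 0.15 rad and angle between the x axis of holder_seat and the x axis of upright, either way round below 0.2 rad and contact force between the fingers and holder below 0.1 N and linear speed of holder below 0.02 m/s and horizontal distance between bottle_center and holder_shelf above 0.06 m), for 0.2 s.
At the end, for the whole second after the job is handed in: Holder on the stud: holder_seat within 7 mm of stud, upright within 0.15 rad, facing as the upright within 0.2 rad. Bottle in its ring: within 12 mm of the ring's axis in holder x and y, base within 8 mm of the shelf, upright within 0.2 rad. Both at rest (distance between holder_seat and stud below 0.007 m and angle between holder_seat's own z axis and vertical below 0.15 rad and angle between the x axis of holder_seat and the x axis of upright, either way round below 0.2 rad and x of bottle_center in the frame of holder_shelf between -0.012 and 0.012 m and y of bottle_center in the frame of holder_shelf between -0.012 and 0.012 m and z of bottle_center in the frame of holder_shelf between 0.067 and 0.083 m and angle between bottle_center's own z axis and vertical below 0.2 rad and linear speed of each of bottle, holder below 0.02 m/s); the robot touches nothing.
It fails at once if the holder or the bottle is dropped (falls free of the fingers faster than 0.5 m/s, a drop of some 13 mm) ((contact force between the fingers and holder below 0.1 N and linear speed of holder above 0.5 m/s) or (contact force between the fingers and bottle below 0.1 N and linear speed of bottle above 0.5 m/s)).
It fails at once if a bystander is shoved more than 40 mm or knocked over (distance of any of tip_rack_mid, tube_rack_mid, jar_mid, flask_mid, beaker_mid, microplate_mid from where it was at the start of the episode above 0.04 m or angle between any of tip_rack_mid, tube_rack_mid, jar_mid, flask_mid, beaker_mid, microplate_mid's own z axis and vertical above 0.6 rad).
It also fails if it takes over 72 s, if anything falls off the work surface, if the arm or the gripper's body presses on something with over 40 N, if the wrist force passes 120 N, or if a joint passes its speed limit or range.

ROBOT

A 6-joint arm with a two-finger parallel gripper is mounted at the origin on the work surface. World frame = base frame: x ahead of the robot, y to its left, z up, the work surface at z = 0. Lengths are in m, angles in degrees, forces in N, time in s.
With the tool pointing down it reaches from about 0.275 to 0.875 m from the base axis. Payload 12.5 kg.
Tool frame: the origin (TCP) lies midway between the tips of the shut fingers; the grasp point (between the pads) lies 19 mm behind it; z points along the fingers, y is the direction in which the jaws open and shut (so a half turn about z gives the same grasp; the last joint's range is limited). The gripper opens to 85 mm and grips with 20 to 120 N. Pads are 22 mm wide; open, the fingers measure 114 mm over their backs; the gripper's body (76 mm by 85 mm) begins 54 mm behind the grasp point. The pads swing forward as they close: fully open they stand 13 mm farther back than shut.
Start: joints at [-74.805, 20.094, 94.641, -0, 65.266, -4.847], TCP at [0.189, -0.517, 0.231] pointing down, gripper open.
Joint ranges: [-157.81, 157.81], [-45, 120.19], [0.68, 151.7], [-89.99, 269.99], [4.06, 180], [-164.3, 164.3]. Speed limits (degrees/s): [127.2, 127.2, 159.86, 180, 180, 180].

INTERFACE

Orientations are given as [roll, pitch, yaw] about the fixed x, y, z axes, in that order (R = Rz(yaw) Ry(pitch) Rx(roll)).
In Python, from station import robot gives the robot as it stands. The module is installed in compiled form; this text tells all that it offers.
- The arm moves only by the tool play_rows, never from a script. Its arguments are lists of equal length, an entry for each row: "xyz": the shift along the world's x, y, z in cm, a list of three; "yaw": the turn about the world's z in rad. A call has 1 to 10 rows; each row shifts and turns the commanded pose from where the row before left it; what a row does not reach is not made up. A row lasts 1/10 s, in which the tool goes at most 50 mm and 8.59 degrees, less where a joint would pass 70% of its speed; a pose out of reach is approached as far as the arm can. A call is refused whole if a number of a shift passes 5 or a number of a turn 0.15, either way. A call with a gripper value outside its range is refused whole. "hand" is the finger opening in cm, from 0 to 8.54, set as the call begins (left out, the last holds). The fingers move at their own pace and stop on an object; the grip force is fixed at half the most. Time passes only in rows, so rows that do not move let the fingers close. It gives the time, the measured TCP pose, the force and the opening at its end, in the units of the state.
- robot.get_state(): the state, without advancing time (a new reading comes with each control period).
- robot.camera(name): name is "scene" or "top"; returns the picture (480x640x3 uint8, red, green, blue); there is no depth.
- robot.camera_info(name): a dict with "intrinsics" (3x3 intrinsics, pixels), "T" (4x4, takes a point from camera to world coordinates). Camera axes: x right, y down, z forward; pixel columns grow to the right and rows downward; lengths in m; the calibration is good to about 2 mm. A picture is of the moment at which its call begins. camera_info takes no time and is no camera call.
- robot.sign_off(): hands the job in, once; it reports no verdict.
Trained networks look in the newest picture that a camera, given by its name, has taken for a name from the list of things; names that differ only in an ending like _2 or _b are one class to them, and where a whole thing is asked for, a point or a joint stands for the part that bears it (a point fixed in the world has none). Each returns a list of dicts, best first, with "conf" (0 to 1); they miss things now and then, are a little off and sometimes report something else, mostly with a low value. They report only what shows in the picture. A call takes as long as a camera call. They do not tell look-alikes from the thing itself.
- robot.spot_in(camera, target): "centre" ([column, row] in pixels, amid what is visible of it).
- robot.outline_of(camera, target): "pixels" (480x640 bool, what is visible of it) and "centre" ([column, row] in pixels, amid what is visible of it).
The state is a dict: "t": time; "joint_pos": joint angles; "joint_vel": joint speeds; "joint_torque": joint torques, N m; "position": TCP position; "tcp_rot": TCP orientation; "contact_force": force on the tool from outside, world axes, zero at the start; "ft_torque": the same for the moment, N m; "width": finger opening in m.
Only numpy, scipy, OpenCV 4.12 (cv2) and the standard library are available. Lean on these libraries where they do the work, as an engineer would, in place of code of your own. Each camera call takes 0.05 s, during which the arm holds its last target.

## Working session

There is one attempt and no reset: what is moved stays moved. The work goes in short steps, Python scripts to look and compute and a tool call to move; the robot and the scene stay as the last step left them, time stands still between calls to the robot, and variables do not carry over. Pictures are saved under pics/ and viewed, and the job is handed in when it is done.

Besides the shell and the picture viewer there is one more tool, called after "Request:" as name(argument=value, ...) on one line, values as JSON. play_rows: Moves the arm, as the interface text tells. Its arguments: {"type":"object","properties":{"xyz":{"type":"array"},"yaw":{"type":"array"},"hand":{"type":"number"}},"required":["xyz","yaw"]}

```bash
mkdir -p pics; ls; python3 - <<'E'
from station import robot
import cv2
for n in ("scene","top"):
    im=robot.camera(n); cv2.imwrite(f"pics/{n}0.png",im[:,:,::-1])
    ci=robot.camera_info(n); print(n,ci["intrinsics"],ci["T"])
s=robot.get_state(); print(s)
E
```

```text
pics
scene [[434.29414319   0.         319.80470868]
 [  0.         434.29414319 245.25447884]
 [  0.           0.           1.        ]] [[ 0.81504917  0.41577219 -0.40351994  1.10068777]
 [ 0.57915086 -0.56455373  0.5881015  -0.75199077]
 [ 0.01670757 -0.71303055 -0.70093387  1.0026093 ]
 [ 0.          0.          0.          1.        ]]
top [[598.66003097   0.         315.14219104]
 [  0.         598.66003097 241.90346176]
 [  0.           0.           1.        ]] [[ 0.01308376 -0.99234307  0.12281714  0.37761537]
 [-0.99980637 -0.01478877 -0.0129811   0.00538583]
 [ 0.01469802 -0.12262351 -0.99234442  1.81503065]
 [ 0.          0.          0.          1.        ]]
{'t': 0.1, 'joint_pos': array([-7.48050605e+01,  2.01214303e+01,  9.46715060e+01, -1.27001285e-03,
        6.52642932e+01, -4.84813822e+00]), 'joint_vel': array([ 0.06306398, -0.08374102, -0.05741975, -0.0484634 ,  0.02325481,
       -0.03158393]), 'joint_torque': array([ 1.31816314e-04, -5.06831789e+01, -2.91875696e+01, -8.32870455e-05,
        2.67677213e-03, -3.56747216e-05]), 'position': array([ 0.18843726, -0.51641635,  0.23082232]), 'tcp_rot': array([-1.79942878e+02, -3.68793073e-03,  2.00436079e+01]), 'contact_force': array([-0.06125536, -0.01251818, -1.10060584]), 'ft_torque': array([-0.01201088, -0.03275101,  0.02431485]), 'width': 0.08583544883455331}
```

View pics/scene0.png

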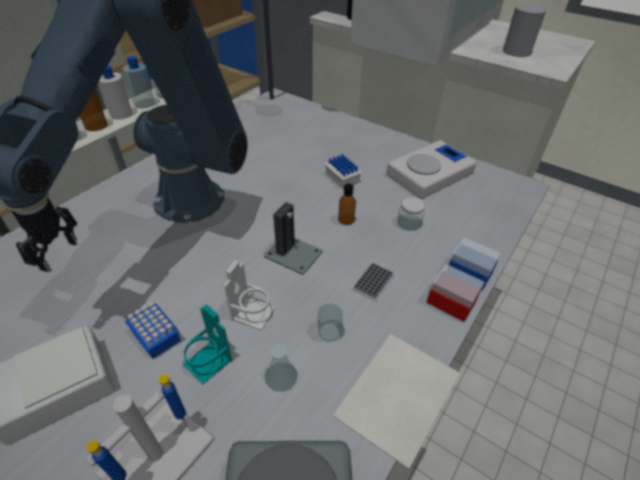

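View pics/top0.png

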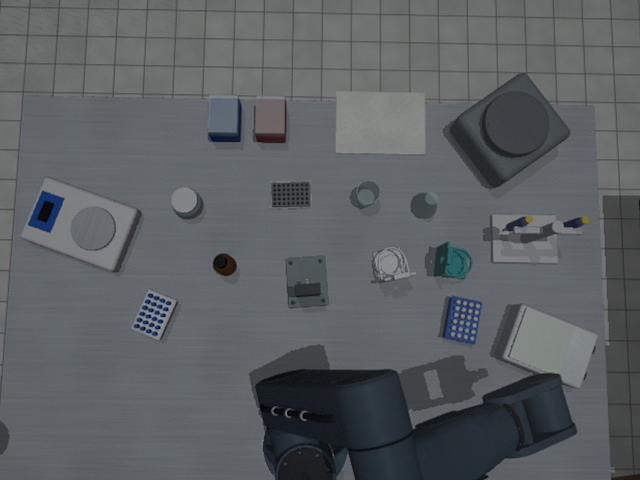

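```bash
python3 - <<'E'
from station import robot
import cv2
for n in ("scene","top"):
  for t in ("upright","stud","holder_tab","holder_seat","holder_shelf","bottle_center","flask_mid","jar_mid","beaker_mid","tip_rack_mid","tube_rack_mid","microplate_mid"):
    r=robot.spot_in(n,t); print(n,t,[(round(d["conf"],2),[round(float(c)) for c in d["centre"]]) for d in r][:4])
print(robot.get_state()['t'])
E
```

```text
scene upright []
scene stud [(0.75, [288, 247]), (0.67, [371, 278]), (0.56, [243, 304])]
scene holder_tab [(0.75, [241, 300]), (0.65, [207, 354]), (0.55, [155, 330])]
scene holder_seat [(0.89, [210, 351]), (0.81, [243, 303])]
scene holder_shelf [(0.7, [210, 350]), (0.59, [245, 301])]
scene bottle_center [(0.84, [347, 207])]
scene flask_mid [(0.9, [278, 372]), (0.67, [244, 303])]
scene jar_mid [(0.56, [409, 214]), (0.49, [152, 330])]
scene beaker_mid [(0.76, [330, 318])]
scene tip_rack_mid [(0.56, [156, 328])]
scene tube_rack_mid [(0.9, [341, 174])]
scene microplate_mid [(0.87, [374, 279]), (0.34, [410, 214])]
top upright [(0.9, [306, 282])]
top stud [(0.77, [305, 281])]
top holder_tab [(0.89, [391, 266]), (0.56, [449, 263])]
top holder_seat [(0.82, [449, 260]), (0.73, [391, 263])]
top holder_shelf [(0.8, [391, 262]), (0.79, [452, 261])]
top bottle_center [(0.95, [224, 265])]
top flask_mid [(0.97, [424, 203])]
top jar_mid [(0.86, [186, 204])]
top beaker_mid [(0.62, [366, 191])]
top tip_rack_mid [(0.75, [461, 318])]
top tube_rack_mid [(0.73, [155, 317]), (0.6, [307, 282])]
top microplate_mid [(0.59, [290, 195]), (0.45, [304, 281])]
1.3
```

```bash
python3 - <<'E'
from station import robot
import cv2, numpy as np
s=cv2.imread("pics/scene0.png"); t=cv2.imread("pics/top0.png")
a=cv2.resize(s[190:340,210:340],None,fx=4.5,fy=4,interpolation=cv2.INTER_CUBIC); a=cv2.resize(s[185:335,205:355],(600,600),interpolation=cv2.INTER_CUBIC)
cv2.imwrite("pics/c1.png",a)
b=cv2.resize(t[235:320,275:425],(800,453),interpolation=cv2.INTER_CUBIC); cv2.imwrite("pics/c2.png",b)
r=robot.camera("top"); 
d={}
for n in("scene","top"):
  robot.camera(n)
  for tt in ("upright","holder_tab","bottle_center","stud"):
    for i,o in enumerate(robot.outline_of(n,tt)):
      p=o["pixels"]; ys,xs=np.nonzero(p); print(n,tt,round(o["conf"],2),o["centre"],p.sum(),xs.min(),xs.max(),ys.min(),ys.max()); d[f"{n}-{tt}-{i}"]=p
np.savez("masks.npz",**d)
print(robot.get_state()['t'])
E
```

```text
scene upright 0.67 [287.7, 248.6] 1958 264 320 203 274
scene holder_tab 0.77 [204.2, 350.7] 2148 182 232 305 384
scene holder_tab 0.75 [241.8, 305.3] 1805 225 274 261 329
scene bottle_center 0.56 [347.2, 205.8] 577 338 355 183 224
scene stud 0.69 [290.7, 247.7] 1934 264 321 203 274
top upright 0.79 [305.0, 281.9] 1970 286 327 255 308
top upright 0.53 [393.4, 262.4] 996 374 413 247 282
top holder_tab 0.92 [391.4, 265.4] 984 374 415 247 281
top holder_tab 0.77 [451.8, 263.6] 990 434 472 242 277
top bottle_center 0.62 [222.0, 266.4] 392 213 236 253 274
top bottle_center 0.58 [305.7, 281.0] 1966 286 327 255 307
top stud 0.78 [307.3, 282.3] 2009 285 328 256 307
1.85
```

View pics/c1.png

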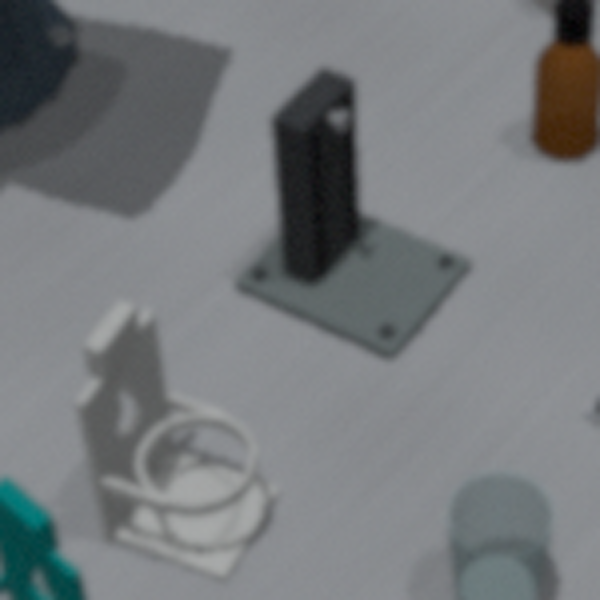

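View pics/c2.png

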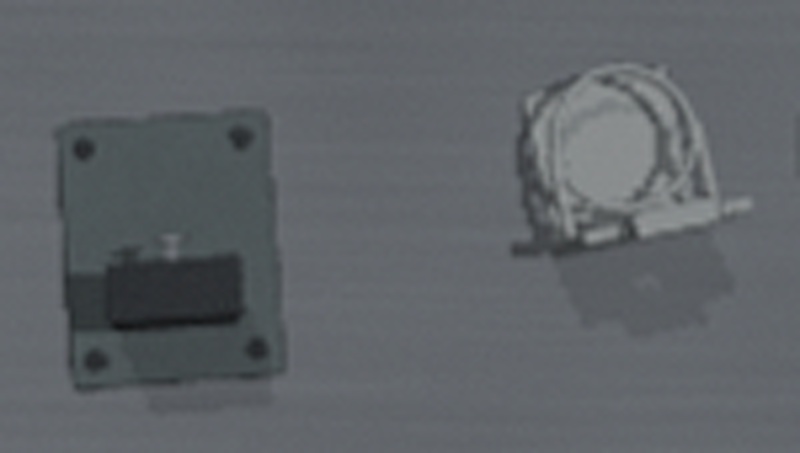

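```bash
cat > H.py <<'E'
import numpy as np, cv2, json
from scipy.optimize import minimize
from scipy.spatial import ConvexHull
try:
    from station import robot
except Exception: robot=None
CI={}
def ci(n):
    if n not in CI:
        c=robot.camera_info(n); CI[n]=(np.array(c["intrinsics"]),np.array(c["T"]))
    return CI[n]
def proj(n,P):
    K,T=ci(n); P=np.atleast_2d(P); Ti=np.linalg.inv(T)
    c=P@Ti[:3,:3].T+Ti[:3,3]; u=c@K.T; return u[:,:2]/u[:,2:]
def ray(n,uv):
    K,T=ci(n); d=T[:3,:3]@np.linalg.solve(K,[uv[0],uv[1],1.]); return T[:3,3],d
def atz(n,uv,z):
    o,d=ray(n,uv); return o+d*(z-o[2])/d[2]
def tri(uvs):
    A=np.zeros((3,3));b=np.zeros(3)
    for n,uv in uvs.items():
        o,d=ray(n,uv); d=d/np.linalg.norm(d); M=np.eye(3)-np.outer(d,d); A+=M;b+=M@o
    return np.linalg.solve(A,b)
def box(x0,x1,y0,y1,z0,z1): return np.array([[x,y,z] for x in(x0,x1) for y in(y0,y1) for z in(z0,z1)])/1000.
def circ(cx,cy,r,z,n=32):
    a=np.linspace(0,2*np.pi,n,endpoint=False); return np.c_[cx+r*np.cos(a),cy+r*np.sin(a),0*a+z]/1000.
def Rz(a): c,s=np.cos(a),np.sin(a); return np.array([[c,-s,0],[s,c,0],[0,0,1]])
def place(P,p): return P@Rz(p[3]).T+np.array(p[:3])
a=np.linspace(0,2*np.pi,16,endpoint=False)
def xcyl(x0,x1,r,z): return np.vstack([np.c_[0*a+x,r*np.cos(a),z+r*np.sin(a)] for x in(x0,x1)])/1000.
UP=[box(-75,75,-60,60,0,12),box(-45,-15,-35,35,12,177),xcyl(-15,-6,4,165),xcyl(-6,-2,9,165)]
# holder origin: underside, mid plane of plate, centre
HO=[box(-3,3,-45,45,0,148),box(-7,7,-22.5,22.5,148,180),box(0,91,-42,42,0,8)]
RING=(np.vstack([circ(52,0,41,58),circ(52,0,41,70)]),circ(52,0,36,58),circ(52,0,36,70))
KEY=np.array([[0,14*1.0824*np.cos(t),88+14*1.0824*np.sin(t)] for t in np.deg2rad(22.5+45*np.arange(8))])/1000.
BO=[np.vstack([circ(0,0,30,0),circ(0,0,30,86),circ(0,0,17,118),circ(0,0,17,150)])]
S=4
def hullpoly(n,P):
    u=proj(n,P); return u[ConvexHull(u).vertices]
def render(n,parts,p,roi,ring=False):
    x0,y0,x1,y1=roi; m=np.zeros(((y1-y0)*S,(x1-x0)*S),np.uint8)
    f=lambda q:np.round(((q-[x0,y0]+.5)*S-.5)*16).astype(np.int32)
    for P in parts: cv2.fillPoly(m,[f(hullpoly(n,place(P,p)))],1,shift=4)
    return cv2.resize(m.astype(np.float32),(x1-x0,y1-y0),interpolation=cv2.INTER_AREA)
def edges(n,im,P,p,col):
    q=place(P,p); 
    cv2.polylines(im,[np.round(((hullpoly(n,q)))*16).astype(np.int32)],True,col,1,cv2.LINE_AA,shift=4)
def show(n,im,items,roi,k,path):
    """im BGR; items list of (points or list,pose,color)"""
    x0,y0,x1,y1=roi
    c=cv2.resize(im[y0:y1,x0:x1],None,fx=k,fy=k,interpolation=cv2.INTER_CUBIC)
    for parts,p,col in items:
        for P in parts:
            q=place(P,p); u=proj(n,q)
            if len(P)==8 and not np.isclose(P[0,0],P[1,0])==False and len(np.unique(P[:,0]))==2:
                E=[(0,1),(0,2),(0,4),(1,3),(1,5),(2,3),(2,6),(3,7),(4,5),(4,6),(5,7),(6,7)]
                for i,j in E:
                    A,B=[np.round(((u[t]-[x0,y0]+.5)*k-.5)*16).astype(int) for t in(i,j)]
                    cv2.line(c,tuple(map(int,A)),tuple(map(int,B)),col,1,cv2.LINE_AA,shift=4)
            else:
                v=np.round(((u-[x0,y0]+.5)*k-.5)*16).astype(np.int32)
                cv2.polylines(c,[v],True,col,1,cv2.LINE_AA,shift=4)
    cv2.imwrite(path,c)
E
python3 - <<'E'
from H import *
d=np.load("masks.npz")
ROI={"scene":(215,190,345,340),"top":(270,235,430,320)}
def fit(parts,masks,p0,tilt=False):
    def cost(v):
        e=0
        for n,m in masks.items():
            x0,y0,x1,y1=ROI[n]; r=render(n,parts,[v[0],v[1],0,v[2]],ROI[n]); e+=np.abs(r-m[y0:y1,x0:x1]).sum()
        return e
    best=None
    for dy in(-.15,0,.15):
        r=minimize(cost,[p0[0],p0[1],p0[2]+dy],method="Nelder-Mead",options=dict(initial_simplex=np.array([[p0[0],p0[1],p0[2]+dy]]*4)+np.array([[0,0,0],[.01,0,0],[0,.01,0],[0,0,.1]]),xatol=1e-5,fatol=.01))
        if best is None or r.fun<best.fun:best=r
    return best
print(atz("top",[306,282],.0),atz("top",[391,266],.05))
u0=atz("top",[306,282],.02); h0=atz("top",[391,270],.05)
for ms in (["scene","top"],["scene"],["top"]):
    r=fit(UP,{n:d[f"{n}-upright-0"] for n in ms},[u0[0],u0[1],0.03]); print("up",ms,r.x,r.fun)
    parts=HO+[RING[0]]
    r=fit(parts,{n:d["scene-holder_tab-1" if n=="scene" else "top-holder_tab-0"] for n in ms},[h0[0]-.04,h0[1],-.2]); print("ho",ms,r.x,r.fun)
E
```

```text
[0.47945522 0.00773721 0.        ] [ 0.52750453 -0.24332498  0.05      ]
up ['scene', 'top'] [0.48057627 0.00449133 0.09961821] 271.875
ho ['scene', 'top'] [ 0.48976019 -0.25796349  0.24638467] 454.0
up ['scene'] [0.47866584 0.0031423  0.10724294] 133.875
ho ['scene'] [ 0.48783612 -0.25740901  0.23367068] 305.5625
up ['top'] [0.48290869 0.00578205 0.09750438] 65.125
ho ['top'] [ 0.49273059 -0.25610029  0.22760478] 76.875
```

```bash
python3 - <<'E'
from H import *
for n,k,rois in(("scene",8,[(260,195,330,270),(218,255,288,330)]),("top",12,[(280,250,335,300),(365,240,425,288)])):
    im=cv2.imread(f"pics/{n}0.png")
    up=[.482,.005,0,.099]; ho=[.490,-.257,0,.232]
    show(n,im,[(UP,up,(0,255,255))],rois[0],k,f"pics/o_{n}_u.png")
    show(n,im,[(HO+[circ(52,0,41,70),circ(52,0,36,70),KEY],ho,(0,0,255))],rois[1],k,f"pics/o_{n}_h.png")
E
```

```text
(no output)
```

View pics/o_scene_u.png

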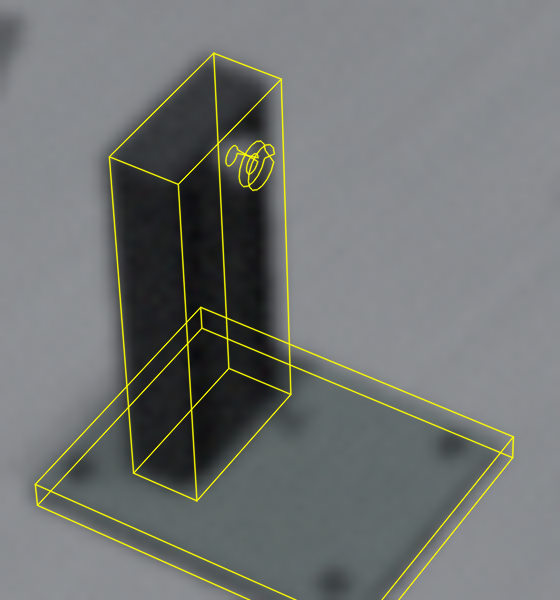

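View pics/o_scene_h.png

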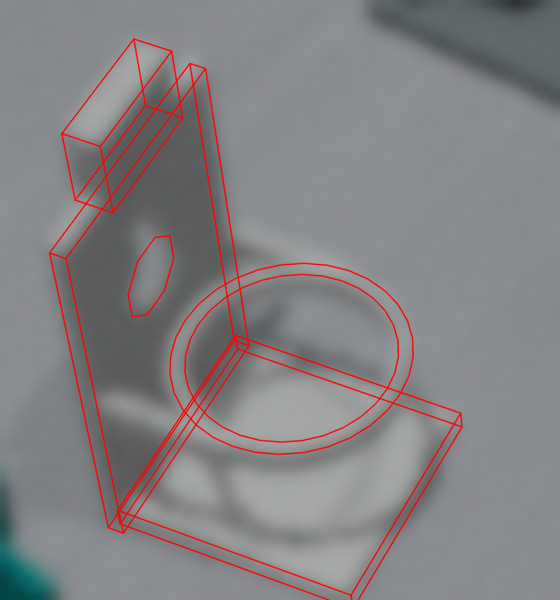

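View pics/o_top_u.png

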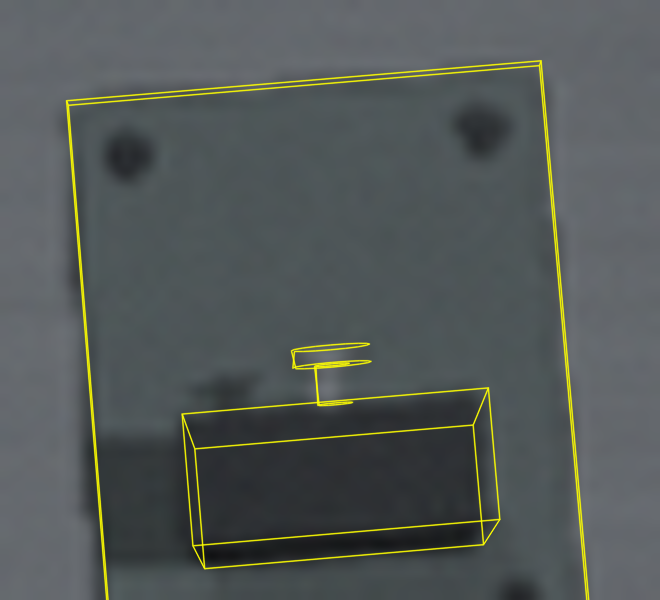

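View pics/o_top_h.png

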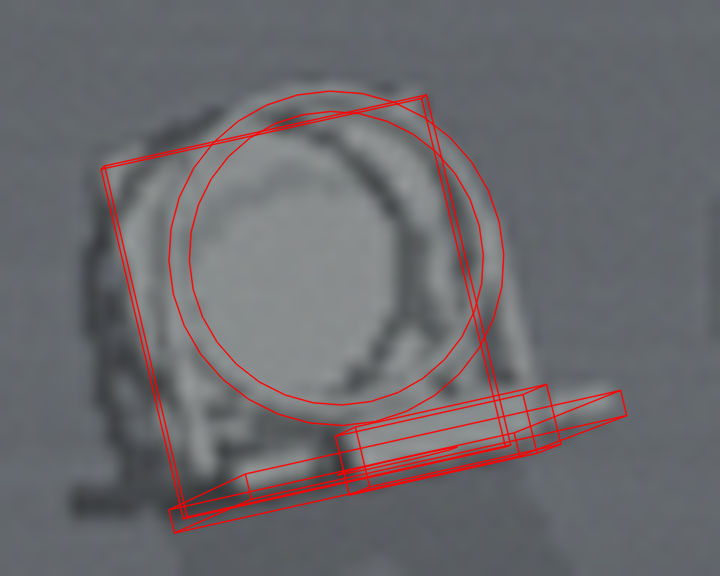

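Request:
play_rows(xyz=[[3,2.6,0.3],[3,2.6,0.3],[3,2.6,0.3],[3,2.6,0.3],[3,2.6,0.3],[3,2.6,0.3],[3,2.6,0.3],[3,2.6,0.3],[3,2.6,0.3],[3,2.6,0.3]], yaw=[0.145,0.145,0.145,0.145,0.145,0.145,0.145,0.145,0.145,0.145], hand=5)

```text
t: 2.85
position: [0.4896, -0.2554, 0.2616]
tcp_rot: [180.0, 0.0, 103.5]
contact_force: [0.0, -1.2, 0.6]
width: 0.0499
```

```bash
python3 - <<'E'
from H import *
print(robot.get_state()["position"],robot.get_state()["tcp_rot"])
for n,roi,k in(("scene",(200,190,300,335),5),("top",(340,230,440,320),7)):
    im=robot.camera(n)[:,:,::-1].copy(); cv2.imwrite(f"pics/{n}1.png",im)
    show(n,im,[(HO+[KEY],[.4903,-.2568,0,.231],(0,0,255))],roi,k,f"pics/{n}1c.png")
for n,t,z in(("top","beaker_mid",.045),("top","flask_mid",.06),("top","bottle_center",.1),("top","jar_mid",.05),("top","microplate_mid",.01)):
    r=robot.spot_in(n,t); print(t,[(round(o["conf"],2),atz(n,o["centre"],z).round(3)) for o in r[:2]])
E
```

```text
[ 0.48961901 -0.25540655  0.261555  ] [1.79989669e+02 1.26014253e-02 1.03463358e+02]
beaker_mid [(0.62, array([ 0.749, -0.175,  0.045]))]
flask_mid [(0.83, array([ 0.706, -0.338,  0.06 ]))]
bottle_center [(0.56, array([0.526, 0.247, 0.1  ]))]
jar_mid [(0.57, array([0.715, 0.366, 0.05 ])), (0.32, array([0.481, 0.005, 0.05 ]))]
microplate_mid [(0.82, array([0.745, 0.053, 0.01 ]))]
```

View pics/scene1c.png

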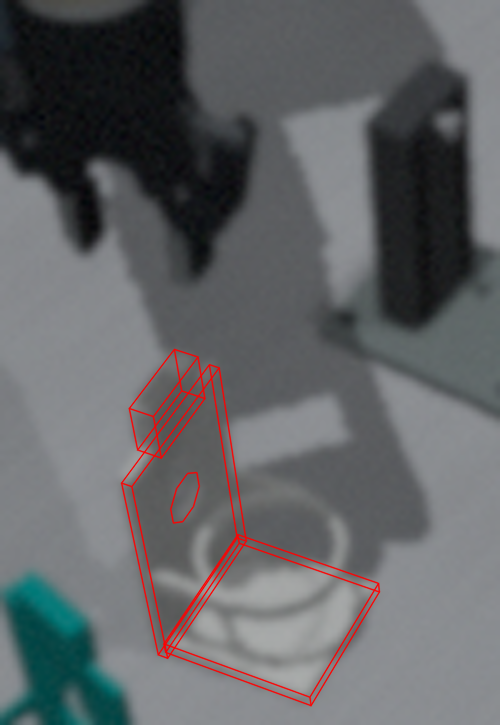

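View pics/top1c.png

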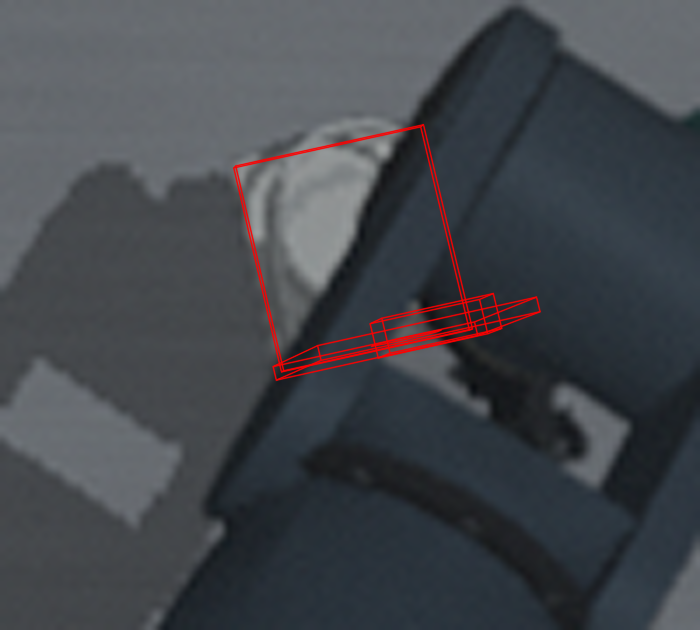

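Request:
play_rows(xyz=[[0.07,-0.13,-2],[0,0,-3],[0,0,-2.5],[0,0,-2],[0,0,-1.5],[0,0,-0.5],[0,0,0]], yaw=[-0.004,0,0,0,0,0,0])

```text
t: 3.9
position: [0.4886, -0.2584, 0.146]
tcp_rot: [-180.0, -0.0, 102.8]
contact_force: [-0.1, -0.7, 1.1]
width: 0.0496
```

```bash
python3 - <<'E'
from H import *
for n,roi,k in(("scene",(200,190,300,335),5),):
    im=robot.camera(n)[:,:,::-1].copy(); cv2.imwrite(f"pics/{n}2.png",im)
    show(n,im,[],roi,k,f"pics/{n}2c.png")
E
```

```text
(no output)
```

View pics/scene2c.png

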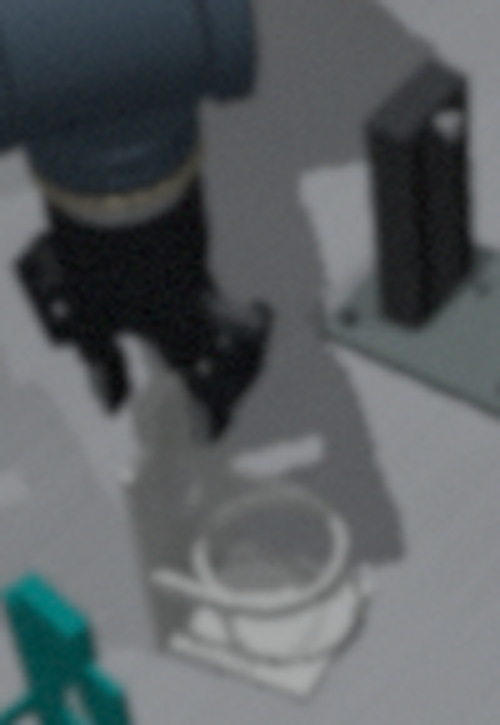

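Request:
play_rows(xyz=[[0,0,0],[0,0,0],[0,0,0],[0,0,0],[0,0,0],[0,0,0],[0,0,0]], yaw=[0,0,0,0,0,0,0], hand=0)

```text
t: 4.65
position: [0.4896, -0.2583, 0.1471]
tcp_rot: [179.9, 0.1, 102.9]
contact_force: [0.1, 0.3, 6.3]
width: 0.0131
```

Request:
play_rows(xyz=[[0,0,0.3],[0,0,0.8],[0,0,1.5],[0,0,2],[0,0,2.4],[0,0,2],[0,0,1],[0,0,0],[0,0,0]], yaw=[0,0,0,0,0,0,0,0,0])

```text
t: 5.55
position: [0.4889, -0.2577, 0.2455]
tcp_rot: [-180.0, -0.0, 102.9]
contact_force: [0.2, 0.1, -2.1]
width: 0.0131
```

Request:
play_rows(xyz=[[1,1,0],[1.2,2,0],[1,3,0],[0,3.5,0],[0,3.8,0],[0,3.8,0],[0,3.5,0],[0,3,0],[0,2,0],[0,1,0]], yaw=[0,-0.025,-0.05,-0.05,0,0,0,0,0,0])

```text
t: 6.55
position: [0.521, 0.0102, 0.2455]
tcp_rot: [-179.9, -0.0, 95.8]
contact_force: [0.0, -1.0, -2.1]
width: 0.0132
```

```bash
python3 - <<'E'
from H import *
print(robot.get_state()["position"],robot.get_state()["tcp_rot"])
for n,roi,k in(("scene",(230,160,350,300),5),("top",(260,210,360,310),6)):
    im=robot.camera(n)[:,:,::-1].copy(); cv2.imwrite(f"pics/{n}3.png",im)
    s=robot.get_state(); p=s["position"]; 
    show(n,im,[(HO+[KEY,circ(52,0,41,70)],[p[0],p[1],p[2]-.1471,np.deg2rad(s["tcp_rot"][2]-90)],(0,0,255)),(UP,[.481,.0045,0,.1],(0,255,255))],roi,k,f"pics/{n}3c.png")
    print(p,s["tcp_rot"])
E
```

```text
[0.5209535  0.0101514  0.24547254] [-1.79919643e+02 -3.26034407e-02  9.58313964e+01]
[0.5209952  0.01044277 0.24558483] [-1.79931029e+02 -4.59812579e-02  9.58317304e+01]
[0.52111435 0.00913432 0.24570883] [-1.79942929e+02 -1.46968415e-02  9.58227688e+01]
```

View pics/scene3c.png

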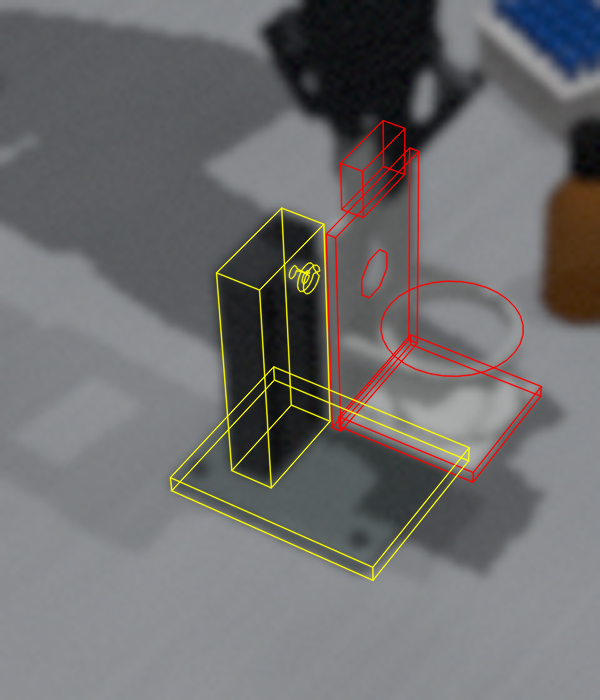

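View pics/top3c.png

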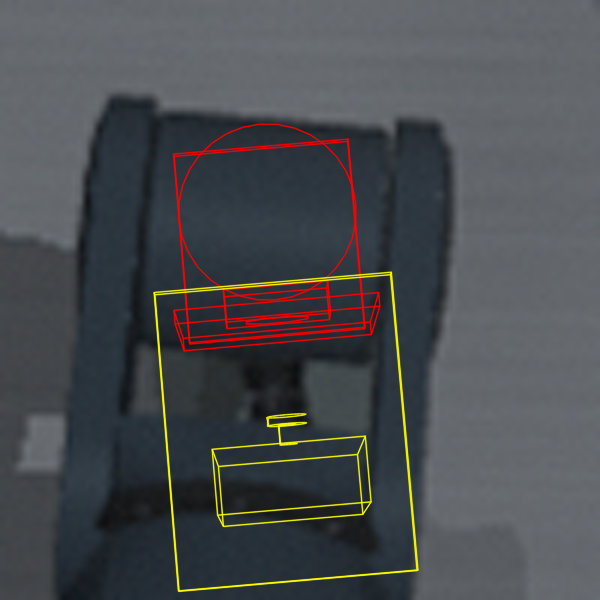

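```bash
cat > fit.py <<'E'
from H import *
def gmag(n,im):
    g=cv2.GaussianBlur(im,(0,0),.8).astype(np.float32)
    g=[cv2.Sobel(g[:,:,c],cv2.CV_32F,1,0)**2+cv2.Sobel(g[:,:,c],cv2.CV_32F,0,1)**2 for c in range(3)]
    return np.sqrt(np.max(g,0))
def maskfit(n,mask,parts,p,roi,free):
    x0,y0,x1,y1=roi
    def cost(v):
        q=list(p)
        for i,k in enumerate(free): q[k]+=v[i]
        return np.abs(render(n,parts,q,roi)-mask[y0:y1,x0:x1]).sum()
    k=len(free); sx=np.vstack([np.zeros(k),np.diag([.006 if f<3 else .05 for f in free])])
    r=minimize(cost,np.zeros(k),method="Nelder-Mead",options=dict(initial_simplex=sx,xatol=1e-5,fatol=.01))
    return r.x,r.fun
E
python3 - <<'E'
from fit import *
n="scene"; im=cv2.imread("pics/scene3.png")
robot.camera(n)
R=(220,150,380,310); s=robot.get_state(); p=s["position"]; hp=[p[0],p[1],p[2]-.1471,np.deg2rad(s["tcp_rot"][2]-90)]
out={}
for t in("holder_tab","upright","stud","holder_seat"):
    for o in robot.outline_of(n,t)[:3]:
        m=o["pixels"]; ys,xs=np.nonzero(m); print(t,round(o["conf"],2),o["centre"],m.sum(),xs.min(),xs.max(),ys.min(),ys.max())
        c=o["centre"]
        if 300<c[0]<330 and t.startswith("holder"):
            print(" holder dxy",maskfit(n,m,HO+[RING[0]],hp,R,[0,1])); 
            print(" holder dxy",maskfit(n,m,HO[:1]+HO[2:]+[RING[0]],hp,R,[0,1])); out["h"]=m
        if 270<c[0]<300 and not t.startswith("holder"):
            print(" up dxy",maskfit(n,m,UP,[.481,.0045,0,.1],R,[0,1]),maskfit(n,m,UP,[.481,.0045,0,.1],R,[0,1,3])); out["u"]=m
v=cv2.resize(im[150:310,220:380],None,fx=4,fy=4,interpolation=cv2.INTER_CUBIC)
for k,c in(("h",(0,0,255)),("u",(0,255,255))):
    if k in out:
        mm=cv2.resize(out[k][150:310,220:380].astype(np.uint8),None,fx=4,fy=4,interpolation=cv2.INTER_NEAREST)
        cs,_=cv2.findContours(mm,cv2.RETR_LIST,cv2.CHAIN_APPROX_NONE); cv2.drawContours(v,cs,-1,c,1)
cv2.imwrite("pics/m3.png",v)
print(robot.get_state()["t"])
E
```

```text
holder_tab 0.82 [308.4, 228.5] 1508 295 336 189 255
 holder dxy (array([-0.00206295,  0.00108723]), np.float64(363.5625))
 holder dxy (array([-0.00256089,  0.00110213]), np.float64(355.5))
holder_tab 0.61 [206.7, 352.6] 2063 182 231 306 383
upright 0.85 [286.1, 247.9] 1778 264 318 203 274
 up dxy (array([-0.00287292, -0.00063025]), np.float64(312.3125)) (array([-0.00212072, -0.00232687,  0.02897422]), np.float64(304.375))
stud 0.65 [287.7, 249.0] 1772 265 317 203 273
 up dxy (array([-0.0039455 , -0.00056881]), np.float64(310.3125)) (array([-0.00402488,  0.00018499,  0.0540879 ]), np.float64(298.9375))
holder_seat 0.7 [309.0, 232.0] 1470 295 335 188 254
 holder dxy (array([-1.24104023e-03,  1.92861557e-05]), np.float64(395.6875))
 holder dxy (array([-0.00221652,  0.00061747]), np.float64(389.625))
holder_seat 0.67 [208.3, 349.0] 2196 182 231 305 385
holder_seat 0.5 [278.7, 372.8] 1083 264 297 344 391
6.9
```

View pics/m3.png

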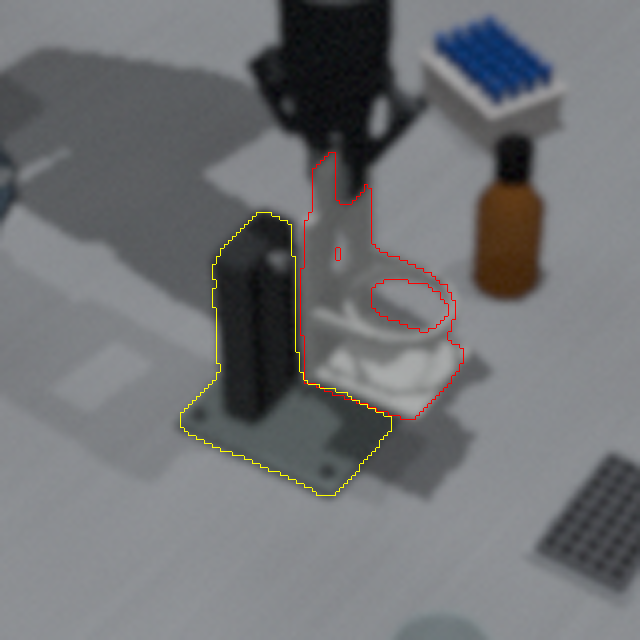

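```bash
cat >> fit.py <<'E'
def seg(A,B,k=60):
    t=np.linspace(.06,.94,k)[:,None]; return (np.array(A)*(1-t)+np.array(B)*t)/1000.
# visible edges
UE=[seg((75,-60,12),(75,60,12)),seg((-75,-60,12),(75,-60,12)),seg((75,-60,0),(-75,-60,0)),
    seg((-45,-35,20),(-45,-35,177)),seg((-45,-35,177),(-45,35,177)),seg((-45,35,177),(-15,35,177)),seg((-15,35,177),(-15,35,20)),seg((-15,-35,177),(-15,-35,14))]
HE=[seg((-3,-45,0),(-3,-45,148)),seg((3,45,75),(3,45,148)),seg((91,-42,0),(91,42,0)),seg((3,-42,0),(91,-42,0)),
    seg((-3,-45,148),(-3,-25,148)),circ(52,0,41,70,120),circ(52,0,36,70,120)[:60]]
def edgeshift(n,im,E,p,rng=4,st=.2):
    g=gmag(n,im); u=np.vstack([proj(n,place(e,p)) for e in E]).astype(np.float32)
    best=[];d=np.arange(-rng,rng+1e-6,st)
    sc=np.array([[cv2.remap(np.minimum(g,120),u[None,:,0]+np.float32(a),u[None,:,1]+np.float32(b),cv2.INTER_LINEAR).mean() for a in d] for b in d])
    j,i=np.unravel_index(sc.argmax(),sc.shape); return round(d[i],2),round(d[j],2),round(sc.max(),1),round(sc[len(d)//2,len(d)//2],1)
E
python3 - <<'E'
from fit import *
up=[.481,.0045,0,.1]; ho=[.4903,-.2568,0,.231]; h3=[.5210,.0097,.0985,np.deg2rad(5.82)]
for f in("scene0","scene1","scene2","scene3"):
    im=cv2.imread(f"pics/{f}.png"); print(f,"up",[edgeshift("scene",im,UE,up[:3]+[y]) for y in(.08,.1,.12)])
for f in("scene0","scene1"):
    im=cv2.imread(f"pics/{f}.png"); print(f,"ho",[edgeshift("scene",im,HE,ho[:3]+[y]) for y in(.21,.231,.25)])
im=cv2.imread("pics/scene3.png"); print("ho3",[edgeshift("scene",im,HE,h3[:3]+[y]) for y in(.08,.1016,.12)])
h2=[.4893,-.2582,0,.2246]
im=cv2.imread("pics/scene2.png"); print("ho2",edgeshift("scene",im,HE,ho),edgeshift("scene",im,HE,h2))
TE=[seg((75,-60,12),(75,60,12)),seg((75,-60,12),(-75,-60,12)),seg((-75,-60,12),(-75,60,12)),seg((75,60,12),(-75,60,12)),seg((-45,-35,177),(-45,35,177)),seg((-45,-35,177),(-15,-35,177)),seg((-15,-35,177),(-15,35,177)),seg((-45,35,177),(-15,35,177))]
im=cv2.imread("pics/top0.png"); print("top up",[edgeshift("top",im,TE,up[:3]+[y]) for y in(.08,.1,.12)])
TH=[seg((7,-22,180),(7,22,180)),seg((-7,-22,180),(-7,22,180)),seg((7,-22,180),(-7,-22,180)),seg((7,22,180),(-7,22,180)),seg((-3,-45,148),(-3,-24,148)),seg((3,-45,148),(3,-24,148)),seg((3,45,148),(3,25,148))]
print("top ho",[edgeshift("top",im,TH,ho[:3]+[y]) for y in(.2,.21,.22,.231,.24,.25)])
P=np.array([.5,0,.165]); 
for n in("scene","top"): print(n,[(proj(n,P+e)-proj(n,P)).round(2) for e in np.eye(3)*.001])
E
```

```text
scene0 up [(np.float64(-0.4), np.float64(1.4), np.float32(99.5), np.float32(91.8)), (np.float64(-0.2), np.float64(1.4), np.float32(99.7), np.float32(93.0)), (np.float64(-0.2), np.float64(1.4), np.float32(99.2), np.float32(93.5))]
scene1 up [(np.float64(-0.2), np.float64(1.4), np.float32(91.1), np.float32(86.3)), (np.float64(-0.2), np.float64(1.4), np.float32(91.1), np.float32(87.1)), (np.float64(-0.2), np.float64(1.4), np.float32(90.5), np.float32(87.2))]
scene2 up [(np.float64(-0.2), np.float64(1.4), np.float32(90.9), np.float32(85.6)), (np.float64(-0.2), np.float64(1.4), np.float32(91.0), np.float32(86.4)), (np.float64(-0.2), np.float64(1.2), np.float32(90.4), np.float32(86.7))]
scene3 up [(np.float64(-0.6), np.float64(1.2), np.float32(92.1), np.float32(85.5)), (np.float64(-0.4), np.float64(1.2), np.float32(92.7), np.float32(87.0)), (np.float64(-0.4), np.float64(1.2), np.float32(92.7), np.float32(88.0))]
scene0 ho [(np.float64(0.2), np.float64(1.8), np.float32(65.9), np.float32(56.7)), (np.float64(0.2), np.float64(1.8), np.float32(67.2), np.float32(59.4)), (np.float64(0.2), np.floa
[... 785 characters left out ...]
float32(60.9)), (np.float64(-1.0), np.float64(0.2), np.float32(66.9), np.float32(58.5))]
top ho [(np.float64(-1.4), np.float64(-0.6), np.float32(87.6), np.float32(71.2)), (np.float64(-1.4), np.float64(-0.6), np.float32(88.8), np.float32(71.4)), (np.float64(-1.4), np.float64(-0.6), np.float32(89.3), np.float32(72.1)), (np.float64(-1.4), np.float64(-0.6), np.float32(89.2), np.float32(73.3)), (np.float64(-1.4), np.float64(-0.4), np.float32(88.6), np.float32(74.5)), (np.float64(-1.4), np.float64(-0.4), np.float32(87.6), np.float32(76.0))]
scene [array([[0.27, 0.13]]), array([[ 0.21, -0.18]]), array([[-0.01, -0.26]])]
top [array([[ 0.01, -0.36]]), array([[-0.36, -0.01]]), array([[ 0.  , -0.03]])]
```

```bash
python3 - <<'E'
from fit import *
im=cv2.imread("pics/scene3.png")
SLOT=np.array([[0,-6,100],[0,-6,120],[0,6,120],[0,6,100]])/1000.
h3=[.5210,.0097,.0985,np.deg2rad(5.82)]
def shiftshow(f,items,roi,k,path):
    show("scene",im,items,roi,k,path)
show("scene",im,[],(262,185,342,260),10,"pics/z3a.png")
show("scene",im,[(HO+[KEY,SLOT,circ(52,0,41,70),circ(52,0,36,70)],h3,(0,0,255)),(UP,[.481,.0045,0,.1],(0,255,255))],(262,185,342,260),10,"pics/z3b.png")
E
```

```text
(no output)
```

View pics/z3a.png

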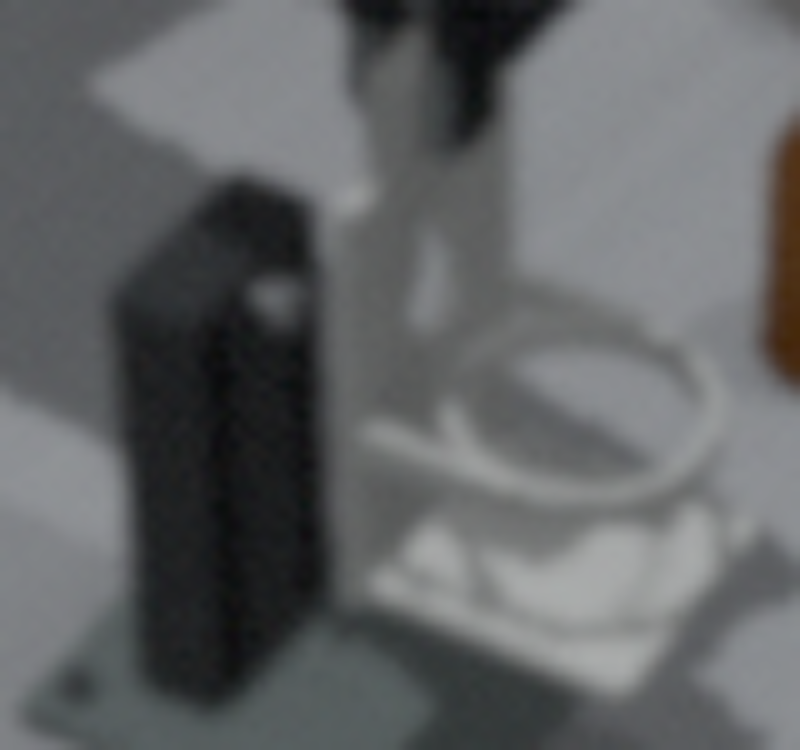

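View pics/z3b.png

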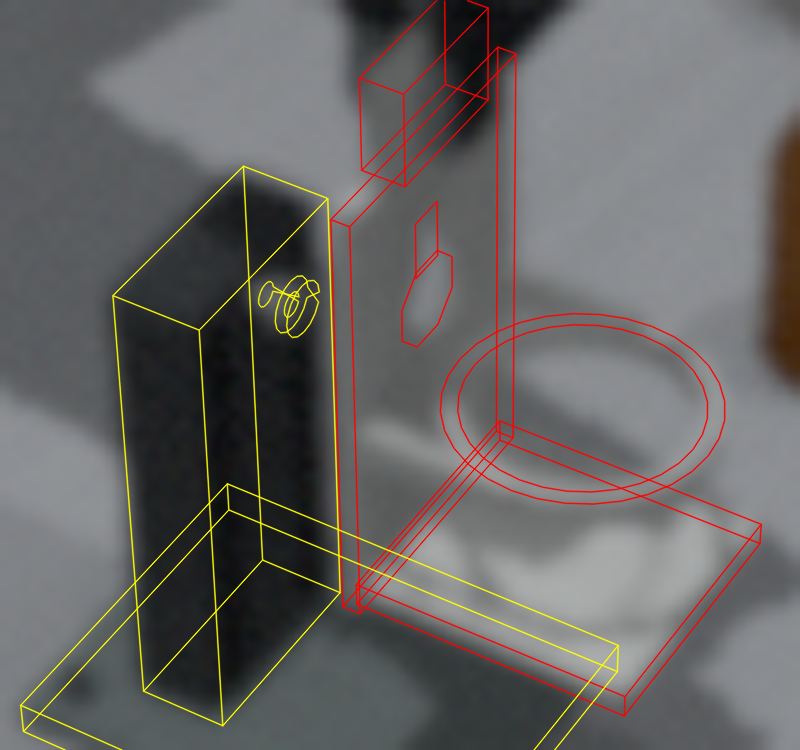

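Request:
play_rows(xyz=[[0,0,-1],[0,0,-1.1],[-0.8,-0.08,0],[-0.9,-0.09,0],[-0.8,-0.08,0],[0,0,0],[0,0,0]], yaw=[0,0,0,0,0,0,0])

```text
t: 7.6
position: [0.4963, 0.0055, 0.2258]
tcp_rot: [179.9, 0.0, 95.7]
contact_force: [0.0, -0.5, -1.4]
width: 0.0133
```

```bash
cat > look.py <<'E'
from fit import *
import sys
tag=sys.argv[1]; P=[];A=[]
for i in range(3):
    im=robot.camera("scene"); s=robot.get_state(); P.append(s["position"]);A.append(s["tcp_rot"])
im=im[:,:,::-1].copy(); cv2.imwrite(f"pics/scene{tag}.png",im)
p=np.mean(P,0); a=np.array(A); print(np.round(P,4).tolist(),p.round(4),a[:,2].round(2),s["contact_force"].round(2),s["t"])
u=np.array([.481,.0045,0]); q=Rz(.1).T@(p-u)*1000; print("tcp in upright mm",q.round(1))
SLOT=np.array([[0,-6,100],[0,-6,120],[0,6,120],[0,6,100]])/1000.
h=[p[0],p[1],p[2]-.1471,np.deg2rad(a[:,2].mean()-90)]
roi=(262,185,337,255)
show("scene",im,[],roi,10,f"pics/z{tag}a.png")
show("scene",im,[(HO+[KEY,SLOT,circ(52,0,41,70),circ(52,0,36,70)],h,(0,0,255)),(UP,[.481,.0045,0,.1],(0,255,255))],roi,10,f"pics/z{tag}b.png")
E
python3 look.py 4
```

```text
[[0.4964, 0.0055, 0.2257], [0.4965, 0.0055, 0.2256], [0.4965, 0.0055, 0.2255]] [0.4965 0.0055 0.2256] [95.73 95.73 95.73] [ 1.32 -0.29 -2.9 ] 7.75
tcp in upright mm [ 15.5  -0.5 225.6]
```

View pics/z4a.png

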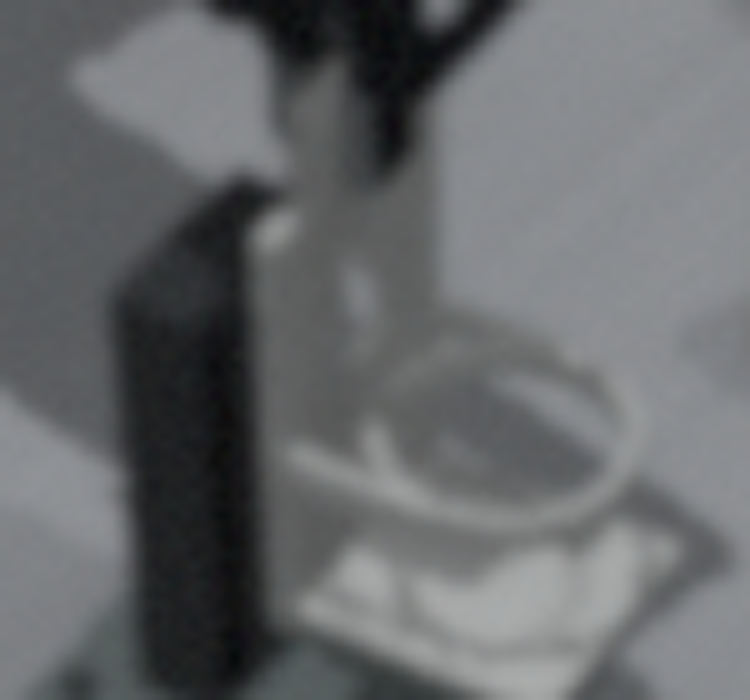

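View pics/z4b.png

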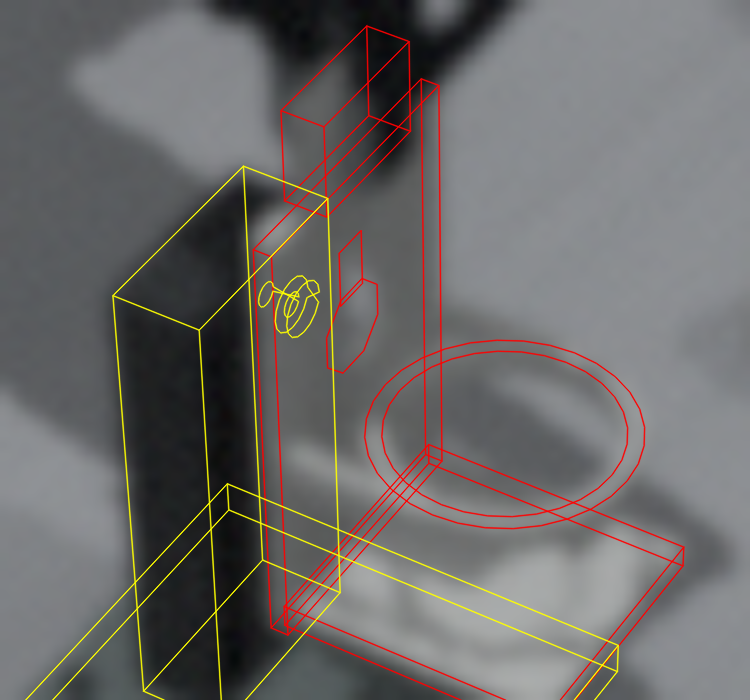

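Request:
play_rows(xyz=[[-0.4,-0.1,-0.1],[-0.5,-0.05,0],[-0.5,-0.05,0],[-0.4,-0.04,0],[0,0,0],[0,0,0]], yaw=[0,0,0,0,0,0])

```text
t: 8.35
position: [0.4783, 0.0031, 0.2244]
tcp_rot: [180.0, 0.0, 95.7]
contact_force: [1.1, -1.3, -2.7]
width: 0.0128
```

```bash
python3 look.py 5
```

```text
[[0.4783, 0.0031, 0.2244], [0.4784, 0.0031, 0.2244], [0.4784, 0.0031, 0.2243]] [0.4784 0.0031 0.2244] [95.73 95.73 95.73] [-0.19 -0.37 -2.06] 8.5
tcp in upright mm [ -2.8  -1.1 224.4]
```

View pics/z5a.png

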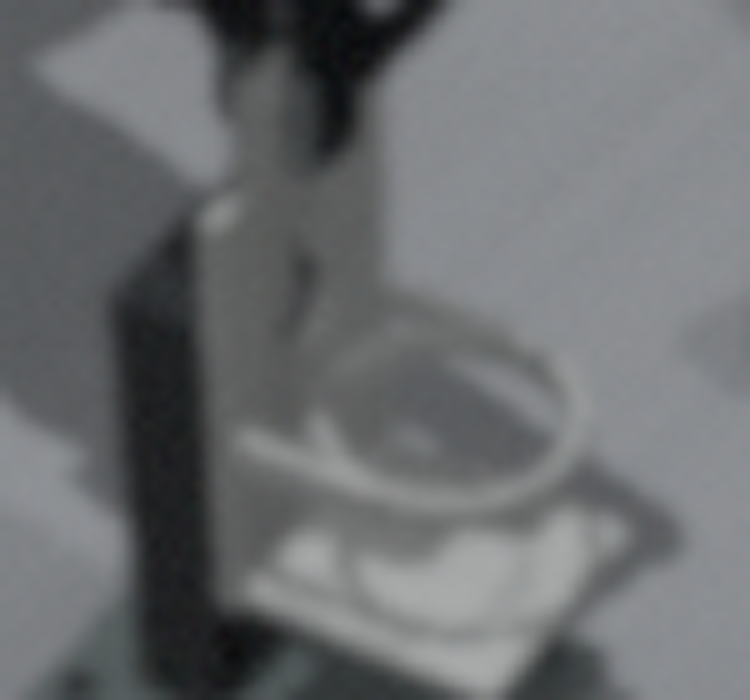

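View pics/z5b.png

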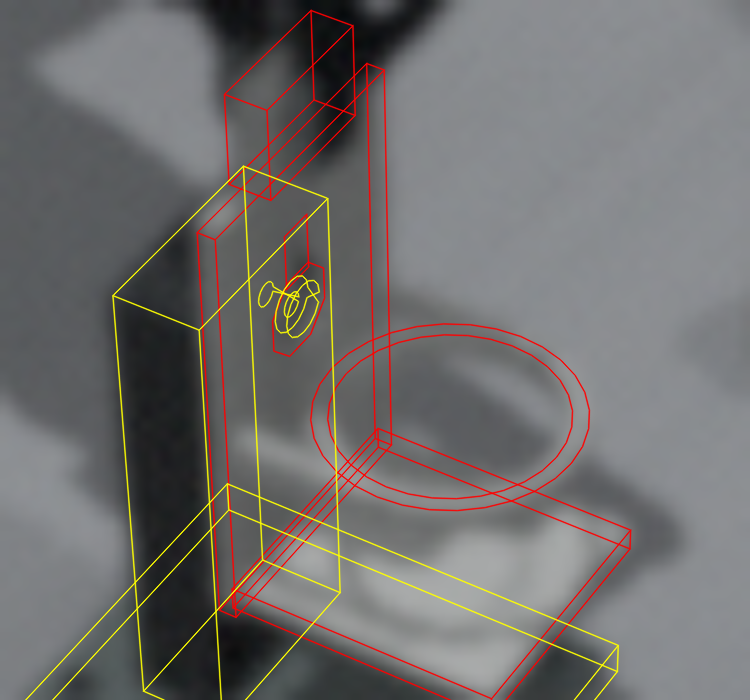

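Request:
play_rows(xyz=[[-0.3,-0.03,0],[-0.3,-0.03,0],[-0.2,-0.02,0],[0,0,0],[0,0,0]], yaw=[0,0,0,0,0])

```text
t: 9.0
position: [0.4702, 0.0023, 0.2244]
tcp_rot: [180.0, 0.0, 95.7]
contact_force: [-0.4, 0.7, -2.0]
width: 0.0134
```

```bash
python3 look.py 6
```

```text
[[0.4703, 0.0023, 0.2243], [0.4703, 0.0023, 0.2243], [0.4703, 0.0023, 0.2243]] [0.4703 0.0023 0.2243] [95.73 95.73 95.73] [ 0.39  0.27 -1.99] 9.15
tcp in upright mm [-10.9  -1.1 224.3]
```

View pics/z6a.png

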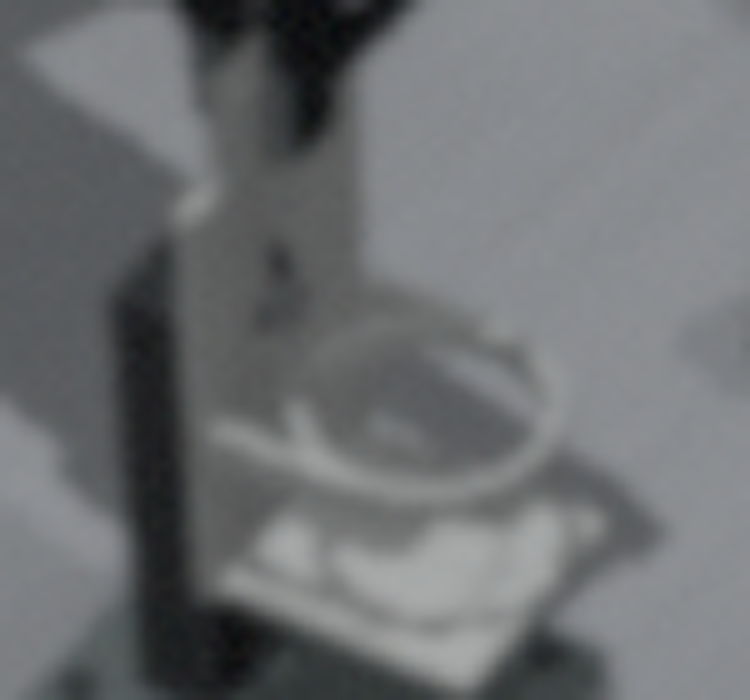

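View pics/z6b.png

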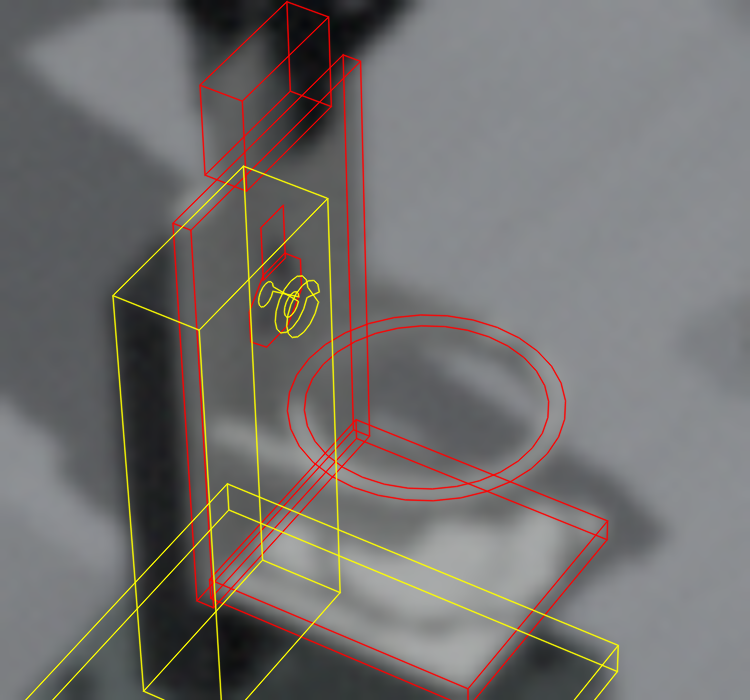

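Request:
play_rows(xyz=[[0,0,-0.4],[0,0,-0.4],[0,0,-0.3],[0,0,-0.2],[0,0,0]], yaw=[0,0,0,0,0])

```text
t: 9.65
position: [0.47, 0.0023, 0.2109]
tcp_rot: [-180.0, -0.0, 95.7]
contact_force: [0.2, 1.2, -1.6]
width: 0.0136
```

Request:
play_rows(xyz=[[0,0,-0.2],[0,0,-0.2],[0,0,-0.2],[0,0,0]], yaw=[0,0,0,0])

```text
t: 10.05
position: [0.4701, 0.0023, 0.205]
tcp_rot: [-180.0, -0.0, 95.7]
contact_force: [0.2, -0.4, -1.9]
width: 0.0131
```

```bash
python3 look.py 7
```

```text
[[0.4702, 0.0023, 0.2052], [0.4702, 0.0023, 0.2053], [0.4702, 0.0023, 0.2053]] [0.4702 0.0023 0.2053] [95.73 95.73 95.73] [ 0.89  1.25 -1.37] 10.2
tcp in upright mm [-10.9  -1.1 205.3]
```

View pics/z7a.png

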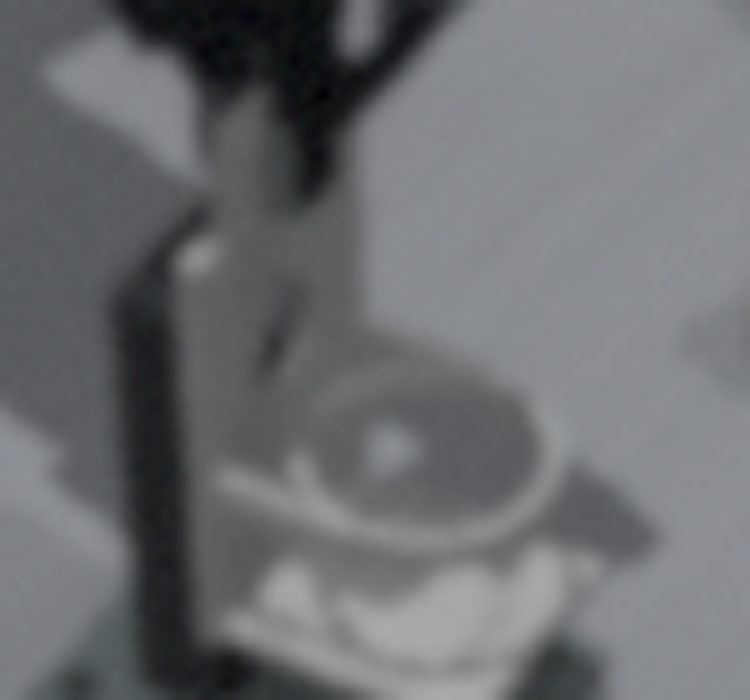

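Request:
play_rows(xyz=[[0,0,-0.2],[0,0,-0.2],[0,0,-0.2],[0,0,-0.1],[0,0,0],[0,0,0]], yaw=[0,0,0,0,0,0])

```text
t: 10.8
position: [0.4702, 0.0023, 0.1983]
tcp_rot: [180.0, 0.0, 95.7]
contact_force: [-0.1, -0.5, -1.4]
width: 0.0134
```

Request:
play_rows(xyz=[[0,0,-0.1],[0,0,0],[0,0,-0.1],[0,0,0]], yaw=[0,0,0,0])

```text
t: 11.2
position: [0.4702, 0.0023, 0.1962]
tcp_rot: [-180.0, -0.0, 95.7]
contact_force: [-0.9, -0.6, -1.5]
width: 0.0132
```

Request:
play_rows(xyz=[[0,0,-0.05],[0,0,0],[0,0,0]], yaw=[0,0,0])

```text
t: 11.5
position: [0.4702, 0.0023, 0.1959]
tcp_rot: [180.0, 0.0, 95.7]
contact_force: [-0.4, 0.3, -0.2]
width: 0.013
```

Request:
play_rows(xyz=[[0,0,-0.05],[0,0,0],[0,0,0]], yaw=[0,0,0])

```text
t: 11.8
position: [0.4703, 0.0023, 0.1957]
tcp_rot: [180.0, 0.0, 95.7]
contact_force: [-2.2, -0.1, 4.7]
width: 0.013
```

Request:
play_rows(xyz=[[0,0,0],[0,0,0],[0,0,0],[0,0,0],[0,0,0],[0,0,0]], yaw=[0,0,0,0,0,0], hand=4)

```text
t: 12.4
position: [0.4702, 0.0023, 0.1953]
tcp_rot: [180.0, -0.0, 95.7]
contact_force: [-0.9, -0.7, 0.1]
width: 0.0403
```

```bash
python3 look.py 8
```

```text
[[0.4702, 0.0023, 0.1953], [0.4702, 0.0023, 0.1953], [0.4702, 0.0023, 0.1953]] [0.4702 0.0023 0.1953] [95.73 95.73 95.73] [-0.49  0.21 -0.16] 12.55
tcp in upright mm [-11.   -1.1 195.3]
```

View pics/z8a.png

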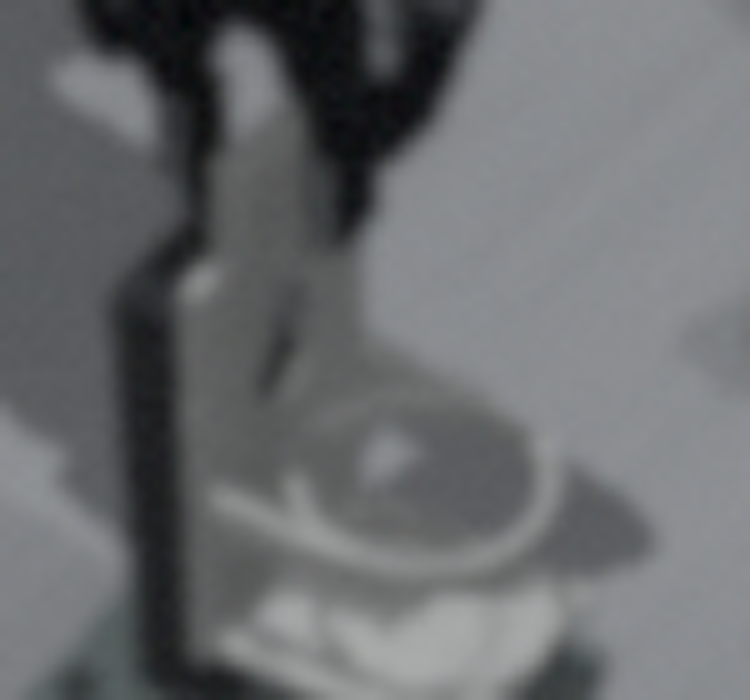

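View pics/z8b.png

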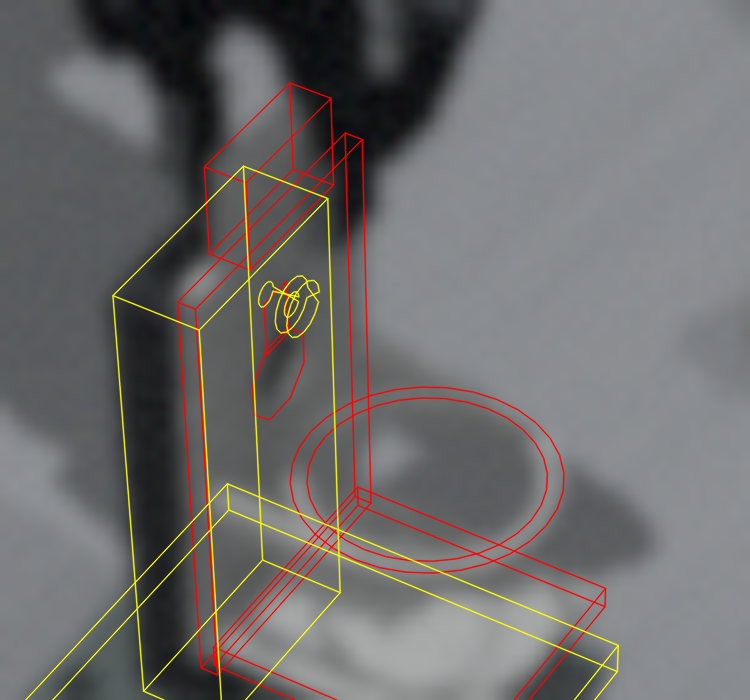

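Request:
play_rows(xyz=[[0,0,1],[0,0,2],[0,0,3],[0,0,3],[0,0,2],[0,0,0]], yaw=[0,0,0,0,0,0])

```text
t: 13.15
position: [0.4712, 0.0023, 0.3086]
tcp_rot: [179.7, 0.1, 95.7]
contact_force: [-0.3, 0.7, -0.2]
width: 0.0402
```

```bash
python3 look.py 9; python3 - <<'E'
from fit import *
d=np.load("masks.npz")
b0=[.52,.245,0,0]
print("scene",maskfit("scene",d["scene-bottle_center-0"],BO,b0,(325,170,370,240),[0,1]))
print("top",maskfit("top",d["top-bottle_center-0"],BO,b0,(200,240,250,290),[0,1]))
BOE=[circ(0,0,17,150),circ(0,0,17,118),circ(0,0,30,0),circ(0,0,30,86)]
for n,roi,k in(("scene",(322,170,372,240),8),("top",(195,240,255,290),10)):
    im=cv2.imread(f"pics/{n}0.png"); show(n,im,[(BOE,b0,(0,255,0))],roi,k,f"pics/b_{n}.png")
E
```

```text
[[0.4706, 0.0023, 0.3067], [0.4701, 0.0024, 0.3054], [0.4698, 0.0024, 0.3048]] [0.4702 0.0023 0.3056] [95.73 95.73 95.73] [ 1.2  -0.37 -1.52] 13.3
tcp in upright mm [-11.   -1.1 305.6]
scene (array([0.00089941, 0.00400488]), np.float64(92.5625))
top (array([0.00809576, 0.00341137]), np.float64(31.0))
```

View pics/b_scene.png

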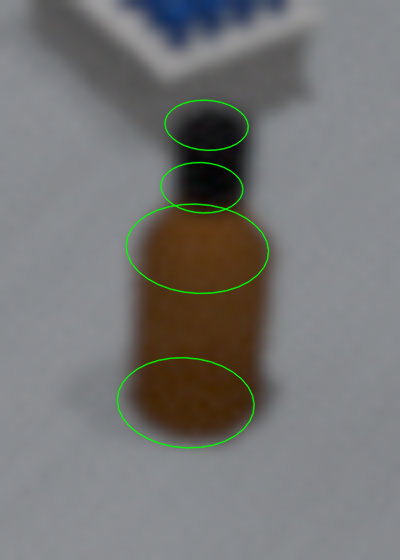

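View pics/b_top.png

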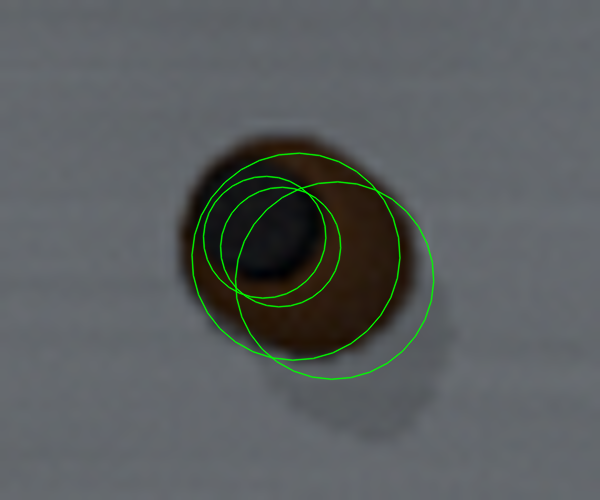

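View pics/z9a.png

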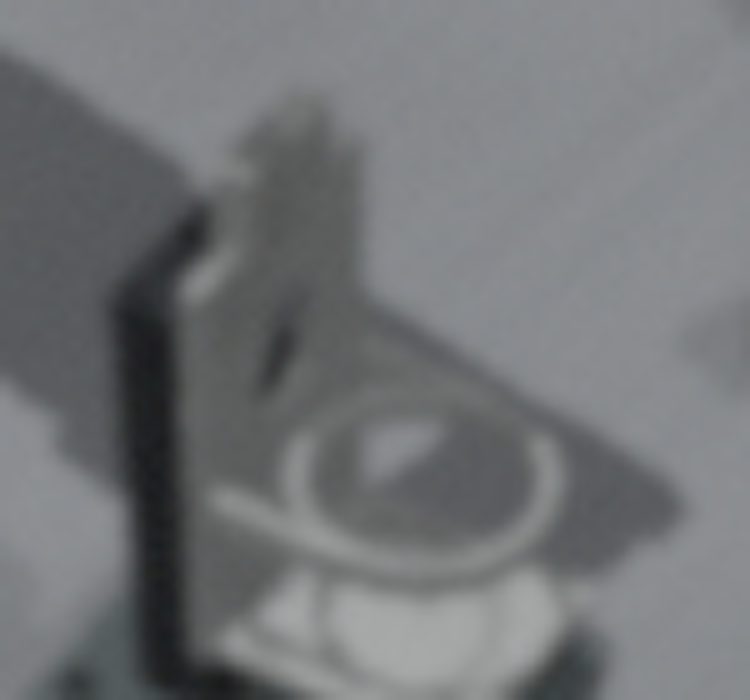

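Request:
play_rows(xyz=[[0.5,1.5,0],[0.5,2.3,0],[0.6,2.7,0],[0.6,2.7,0],[0.6,2.7,-0.5],[0.6,2.7,-0.5],[0.6,2.7,-1],[0.5,2.7,-1],[0.5,2.6,-1],[0.4,2,-1]], yaw=[-0.145,-0.145,-0.145,-0.145,-0.145,-0.145,-0.145,-0.145,-0.145,-0.145], hand=6)

```text
t: 14.3
position: [0.5238, 0.2496, 0.2535]
tcp_rot: [180.0, 0.1, 12.3]
contact_force: [0.6, 0.0, 0.4]
width: 0.06
```

Request:
play_rows(xyz=[[0,0,0],[0,0,-0.5],[0,0,0]], yaw=[-0.12,0,0])

```text
t: 14.6
position: [0.5237, 0.2479, 0.2489]
tcp_rot: [180.0, 0.1, 6.0]
contact_force: [-0.8, -0.4, -0.6]
width: 0.0601
```

```bash
python3 - <<'E'
from fit import *
BOE=[circ(0,0,17,150),circ(0,0,17,118),circ(0,0,30,0),circ(0,0,30,86)]
for n,roi,k in(("scene",(300,140,400,240),6),("top",(190,220,340,310),5)):
    im=robot.camera(n)[:,:,::-1].copy(); cv2.imwrite(f"pics/{n}10.png",im); s=robot.get_state(); print(s["position"],s["tcp_rot"],s["contact_force"])
    p=s["position"]
    show(n,im,[(BOE,[.5245,.2487,0,0],(0,255,0)),(HO+[circ(52,0,41,70),circ(52,0,36,70)],[.4702,.0023+.001,.049,.1],(0,0,255))],roi,k,f"pics/c10_{n}.png")
E
```

```text
[0.52388742 0.2478859  0.24948078] [1.79977486e+02 8.16121542e-02 5.94026279e+00] [-0.90585462  0.01979725  0.10957544]
[0.52408796 0.24787819 0.24995339] [1.79988450e+02 3.66796776e-02 5.90169098e+00] [0.09767983 0.14290016 0.2589938 ]
```

View pics/c10_scene.png

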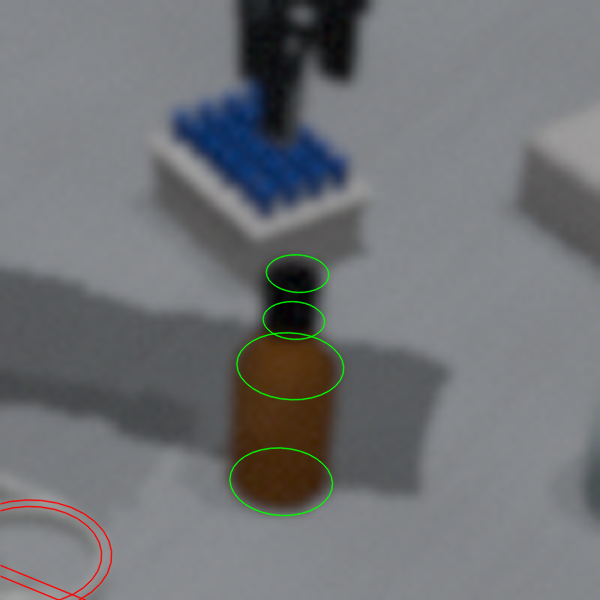

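View pics/c10_top.png

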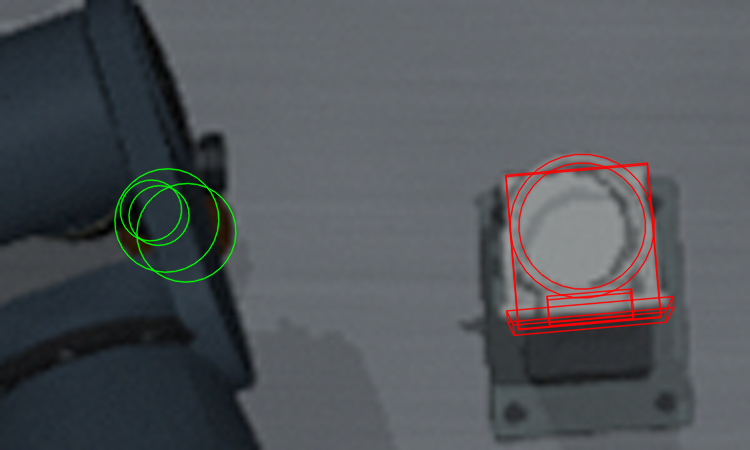

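Request:
play_rows(xyz=[[0.05,0.08,-2],[0,0,-3],[0,0,-3],[0,0,-2.5],[0,0,-1.5],[0,0,-0.8],[0,0,-0.4],[0,0,0]], yaw=[0,0,0,0,0,0,0,0])

```text
t: 15.5
position: [0.5249, 0.249, 0.1186]
tcp_rot: [-180.0, -0.0, 5.8]
contact_force: [-0.1, -0.2, 0.3]
width: 0.0602
```

```bash
python3 - <<'E'
from fit import *
im=robot.camera("scene")[:,:,::-1].copy(); s=robot.get_state(); print(s["position"],s["tcp_rot"],s["contact_force"])
show("scene",im,[],(310,150,390,230),8,"pics/c11.png")
E
```

```text
[0.52507139 0.24914143 0.11896522] [-1.79983636e+02 -5.19046061e-02  5.78723745e+00] [-0.10988926 -0.42017564 -0.32982784]
```

View pics/c11.png

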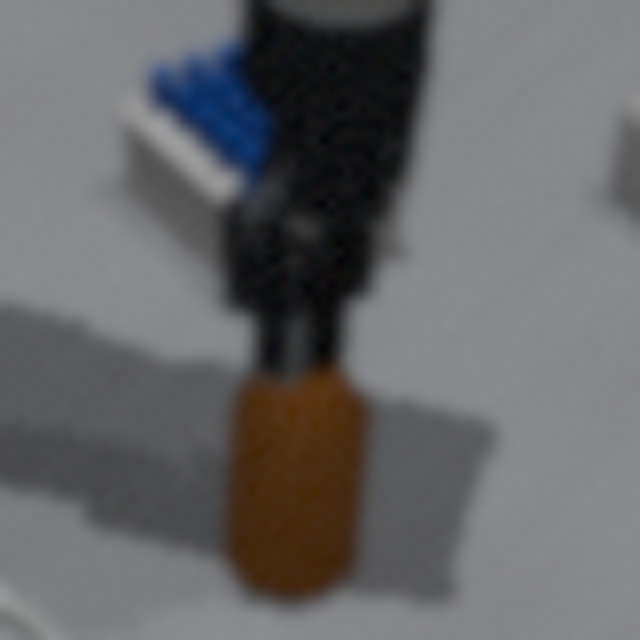

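The gripper is centred over the bottle with the cap around (300, 330) in the crop. I'll close on it now.

Request:
play_rows(xyz=[[0,0,0],[0,0,0],[0,0,0],[0,0,0],[0,0,0],[0,0,0],[0,0,0]], yaw=[0,0,0,0,0,0,0], hand=0)

```text
t: 16.25
position: [0.5253, 0.249, 0.1192]
tcp_rot: [180.0, -0.1, 5.8]
contact_force: [1.0, -2.8, 6.1]
width: 0.0323
```

Request:
play_rows(xyz=[[0,0,0.3],[0,0,0.8],[0,0,1.6],[0,0,2.4],[0,0,3],[0,0,3],[0,0,2.2],[0,0,1.2],[0,0,0.5],[0,0,0]], yaw=[0,0,0,0,0,0,0,0,0,0])

```text
t: 17.25
position: [0.5246, 0.2491, 0.2681]
tcp_rot: [180.0, 0.0, 5.8]
contact_force: [-1.1, 0.4, -2.7]
width: 0.032
```

```bash
python3 - <<'E'
from fit import *
BOE=[circ(0,0,17,118),circ(0,0,30,0),circ(0,0,30,86)]
im=robot.camera("scene")[:,:,::-1].copy(); s=robot.get_state(); p=s["position"];print(p,s["tcp_rot"],s["contact_force"],s["width"])
show("scene",im,[(BOE,[p[0],p[1],p[2]-.119,0],(0,255,0))],(310,110,410,230),5,"pics/c12.png")
E
```

```text
[0.52438022 0.2490304  0.26740303] [1.79983143e+02 7.33081901e-02 5.77657718e+00] [-0.18387049 -0.78562542 -2.84832919] 0.032531370754113546
```

View pics/c12.png

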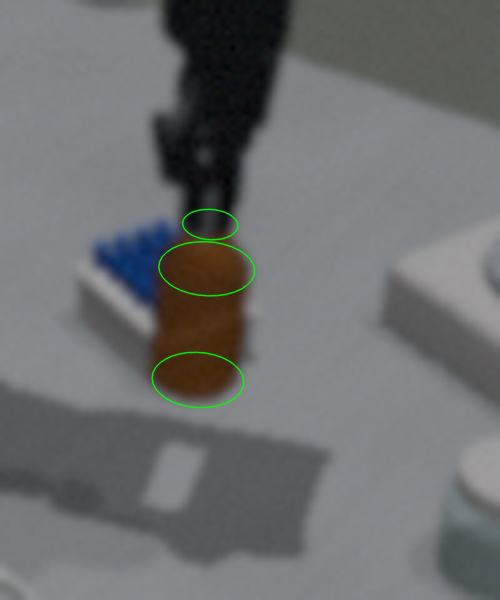

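```bash
python3 - <<'E'
from fit import *
im=robot.camera("top")[:,:,::-1].copy(); cv2.imwrite("pics/top13.png",im)
h=[.4702,.0033,.049,.1]; up=[.481,.0045,0,.1]
TU=[seg((75,-60,12),(75,60,12)),seg((75,-60,12),(-75,-60,12)),seg((-75,-60,12),(-75,60,12)),seg((75,60,12),(-75,60,12)),seg((-45,-35,177),(-45,35,177))]
R=[circ(52,0,41,70,120),circ(52,0,36,70,120)]
T=[seg((7,-22,180),(7,22,180)),seg((-7,-22,180),(-7,22,180)),seg((7,-22,180),(-7,-22,180)),seg((7,22,180),(-7,22,180))]
sh=[seg((91,-42,8),(91,42,8)),seg((45,-42,8),(91,-42,8)),seg((45,42,8),(91,42,8))]
for nm,E,p in(("up",TU,up),("ring",R,h),("tab",T,h),("shelf",sh,h)): print(nm,edgeshift("top",im,E,p))
show("top",im,[([circ(52,0,41,70),circ(52,0,36,70),HO[1]],[h[0],h[1]+.0028,h[2],h[3]],(0,0,255)),(UP[:1],[.481,.0073,0,.1],(0,255,255))],(275,240,345,310),8,"pics/c13.png")
im=cv2.imread("pics/scene9.png")
for nm,E,p in(("up",UE[:5],up),("ring",R,h)): print(nm,edgeshift("scene",im,E,p))
E
```

```text
up (np.float64(-0.6), np.float64(1.4), np.float32(76.3), np.float32(61.3))
ring (np.float64(-3.2), np.float64(4.0), np.float32(84.0), np.float32(59.7))
tab (np.float64(-1.2), np.float64(-0.4), np.float32(96.1), np.float32(92.9))
shelf (np.float64(-0.6), np.float64(0.8), np.float32(102.4), np.float32(87.9))
up (np.float64(-0.4), np.float64(1.2), np.float32(94.0), np.float32(87.6))
ring (np.float64(0.6), np.float64(3.8), np.float32(69.9), np.float32(47.0))
```

View pics/c13.png

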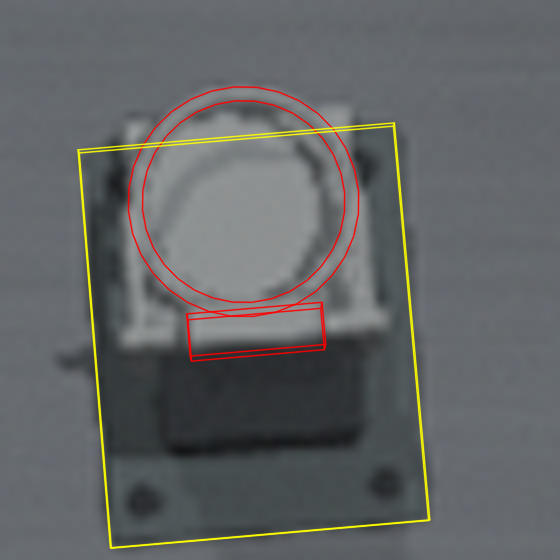

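Request:
play_rows(xyz=[[0,-1,0.3],[0,-2,0],[-0.1,-3,0],[-0.1,-3.2,0],[0,-3.3,0],[0,-3.3,0],[-0.1,-3.2,0],[0,-2.5,0],[0,-1.7,0],[0,-0.8,0]], yaw=[0,0,0,0,0,0,0,0,0,0])

```text
t: 18.35
position: [0.5213, 0.0073, 0.2709]
tcp_rot: [180.0, 0.0, 5.7]
contact_force: [-0.2, 0.2, -2.9]
width: 0.0324
```

Request:
play_rows(xyz=[[0,0,0],[0,0,-0.5],[0,0,-0.7],[0,0,0]], yaw=[0,0,0,0])

```text
t: 18.75
position: [0.5211, 0.0098, 0.258]
tcp_rot: [-180.0, 0.1, 5.8]
contact_force: [-0.0, -0.2, -2.8]
width: 0.0327
```

```bash
cat > lookb.py <<'E'
from fit import *
import sys
tag=sys.argv[1]
BOE=[circ(0,0,17,118),circ(0,0,30,0),circ(0,0,30,86)]
im=robot.camera("scene")[:,:,::-1].copy(); s=robot.get_state(); p=s["position"];print(p.round(4),s["tcp_rot"].round(2),s["contact_force"].round(2),round(s["width"],4),s["t"])
cv2.imwrite(f"pics/s{tag}.png",im)
show("scene",im,[],(262,160,342,260),7,f"pics/d{tag}a.png")
show("scene",im,[(BOE,[p[0],p[1],p[2]-.119,0],(0,255,0)),([HO[1],circ(52,0,41,70),circ(52,0,36,70)],[.4702,.0033,.049,.1],(0,0,255))],(262,160,342,260),7,f"pics/d{tag}b.png")
E
python3 lookb.py 14
```

```text
[0.5214 0.0097 0.2586] [-1.7998e+02  8.0000e-02  5.8200e+00] [ 0.67  0.54 -2.53] 0.0321 18.8
```

View pics/d14a.png

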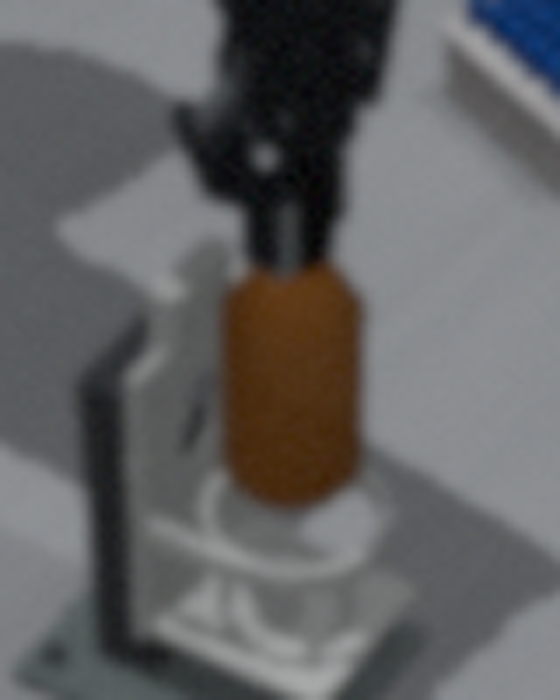

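View pics/d14b.png

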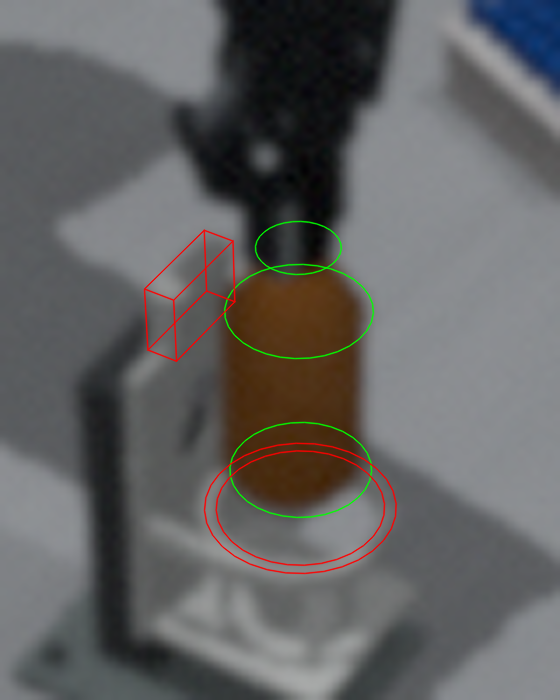

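Request:
play_rows(xyz=[[0,0,-0.7],[0,0,-0.8],[0,0,-0.8],[0,0,-0.7],[0,0,0],[0,0,0]], yaw=[0,0,0,0,0,0])

```text
t: 19.4
position: [0.5217, 0.0091, 0.2292]
tcp_rot: [-180.0, 0.0, 5.8]
contact_force: [0.7, 0.4, -1.8]
width: 0.0327
```

```bash
python3 lookb.py 15
```

```text
[0.5219 0.0091 0.2295] [ 1.80e+02 -2.00e-02  5.77e+00] [ 0.48 -0.88 -2.1 ] 0.0322 19.45
```

View pics/d15a.png

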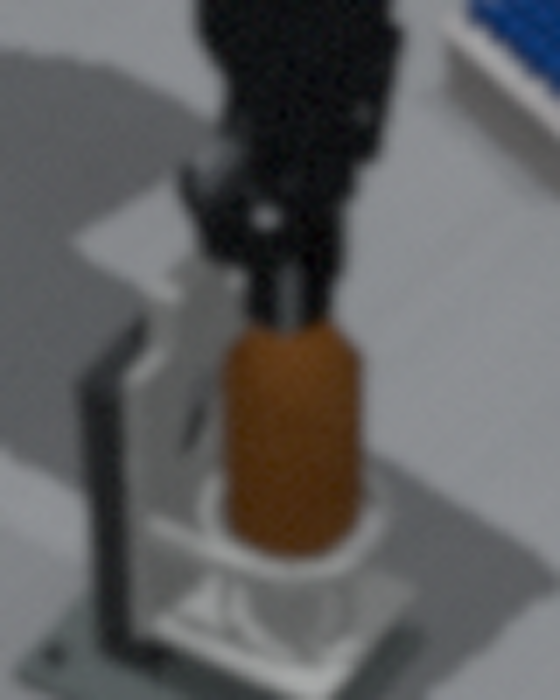

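Request:
play_rows(xyz=[[0,0,-0.7],[0,0,-1],[0,0,-1],[0,0,-1],[0,0,-0.7],[0,0,-0.4],[0,0,0],[0,0,0]], yaw=[0,0,0,0,0,0,0,0])

```text
t: 20.25
position: [0.5219, 0.0091, 0.1815]
tcp_rot: [180.0, -0.0, 5.8]
contact_force: [-0.2, -0.6, -2.0]
width: 0.0323
```

Request:
play_rows(xyz=[[0,0,-0.2],[0,0,-0.1],[0,0,0],[0,0,0]], yaw=[0,0,0,0])

```text
t: 20.65
position: [0.5217, 0.0091, 0.1784]
tcp_rot: [180.0, -0.0, 5.8]
contact_force: [0.2, -0.2, -2.3]
width: 0.0324
```

Request:
play_rows(xyz=[[0,0,-0.1],[0,0,0],[0,0,0]], yaw=[0,0,0])

```text
t: 20.95
position: [0.5217, 0.0091, 0.1773]
tcp_rot: [-180.0, 0.0, 5.8]
contact_force: [-0.0, 0.5, -1.9]
width: 0.0327
```

Request:
play_rows(xyz=[[0,0,-0.1],[0,0,0],[0,0,0]], yaw=[0,0,0])

```text
t: 21.25
position: [0.5217, 0.0091, 0.1762]
tcp_rot: [-180.0, 0.0, 5.8]
contact_force: [0.1, -0.4, -2.4]
width: 0.032
```

Request:
play_rows(xyz=[[0,0,-0.05],[0,0,0],[0,0,0]], yaw=[0,0,0])

```text
t: 21.55
position: [0.5217, 0.0091, 0.1758]
tcp_rot: [180.0, 0.0, 5.8]
contact_force: [0.5, -0.3, -2.6]
width: 0.0322
```

Request:
play_rows(xyz=[[0,0,-0.05],[0,0,0],[0,0,0]], yaw=[0,0,0])

```text
t: 21.85
position: [0.5217, 0.0091, 0.1753]
tcp_rot: [-180.0, 0.0, 5.8]
contact_force: [0.6, -0.3, -2.4]
width: 0.0322
```

Request:
play_rows(xyz=[[0,0,-0.05],[0,0,0],[0,0,0]], yaw=[0,0,0])

```text
t: 22.15
position: [0.5219, 0.0091, 0.175]
tcp_rot: [180.0, -0.0, 5.8]
contact_force: [0.5, -0.7, 0.7]
width: 0.0321
```

```bash
python3 lookb.py 16
```

```text
[0.5219 0.0091 0.175 ] [ 1.80e+02 -3.00e-02  5.78e+00] [ 0.1  -0.42  1.08] 0.0323 22.2
```

View pics/d16a.png

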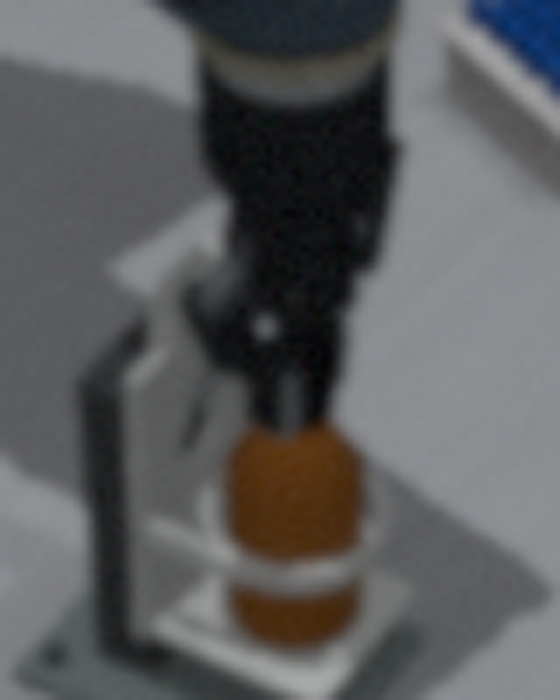

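The bottle stands inside the ring with its base on the shelf, around (295, 645) in the crop, and the holder is unmoved. I'll release it.

Request:
play_rows(xyz=[[0,0,0],[0,0,0],[0,0,0],[0,0,0],[0,0,0],[0,0,0]], yaw=[0,0,0,0,0,0], hand=6)

```text
t: 22.8
position: [0.5217, 0.0091, 0.1748]
tcp_rot: [-180.0, 0.0, 5.8]
contact_force: [0.0, 0.1, -0.3]
width: 0.0601
```

Request:
play_rows(xyz=[[0,0,0.5],[0,0,1.5],[0,0,2.5],[0,0,3],[0,0,3],[0,0,3],[0,0,2],[0,0,1]], yaw=[0,0,0,0,0,0,0,0])

```text
t: 23.6
position: [0.5221, 0.0091, 0.342]
tcp_rot: [180.0, -0.2, 5.8]
contact_force: [-0.2, 0.6, -0.6]
width: 0.0601
```

Request:
play_rows(xyz=[[0,-2,0],[0,-3,0],[0,-4,0],[0,-4,0],[0,-4,0],[0,-4,0],[0,-3,0],[0,-2,0],[0,0,0],[0,0,0]], yaw=[0,0,0,0,0,0,0,0,0,0])

```text
t: 24.6
position: [0.5215, -0.2507, 0.3392]
tcp_rot: [-179.9, 0.0, 5.7]
contact_force: [0.5, -0.6, -0.7]
width: 0.0599
```

```bash
python3 lookb.py 17; python3 - <<'E'
from fit import *
im=robot.camera("top")[:,:,::-1].copy(); cv2.imwrite("pics/top17.png",im)
BOE=[circ(0,0,17,150),circ(0,0,30,0)]
show("top",im,[],(275,240,345,310),8,"pics/c17.png")
for n in("scene","top"):
  robot.camera(n)
  for t in ("bottle_center","holder_tab","beaker_mid","flask_mid","jar_mid","tube_rack_mid","tip_rack_mid","microplate_mid"): print(n,t,[(round(o["conf"],2),np.round(o["centre"]).tolist()) for o in robot.spot_in(n,t)][:2])
E
```

```text
[ 0.5216 -0.2502  0.3394] [-1.7996e+02  3.0000e-02  5.7800e+00] [-0.49 -0.29 -0.08] 0.0602 24.65
scene bottle_center [(0.76, [305.0, 231.0])]
scene holder_tab [(0.89, [207.0, 353.0]), (0.77, [288.0, 235.0])]
scene beaker_mid [(0.72, [331.0, 321.0])]
scene flask_mid [(0.81, [278.0, 372.0])]
scene jar_mid [(0.65, [410.0, 215.0]), (0.63, [291.0, 234.0])]
scene tube_rack_mid [(0.56, [344.0, 174.0])]
scene tip_rack_mid [(0.69, [152.0, 330.0]), (0.62, [343.0, 173.0])]
scene microplate_mid [(0.72, [374.0, 278.0])]
top bottle_center [(0.55, [305.0, 265.0])]
top holder_tab [(0.91, [301.0, 274.0]), (0.61, [463.0, 274.0])]
top beaker_mid [(0.77, [367.0, 194.0]), (0.45, [303.0, 275.0])]
top flask_mid [(0.83, [422.0, 205.0]), (0.51, [188.0, 206.0])]
top jar_mid [(0.59, [189.0, 204.0])]
top tube_rack_mid [(0.93, [155.0, 315.0])]
top tip_rack_mid [(0.6, [462.0, 318.0])]
top microplate_mid [(0.87, [290.0, 192.0])]
```

View pics/d17a.png

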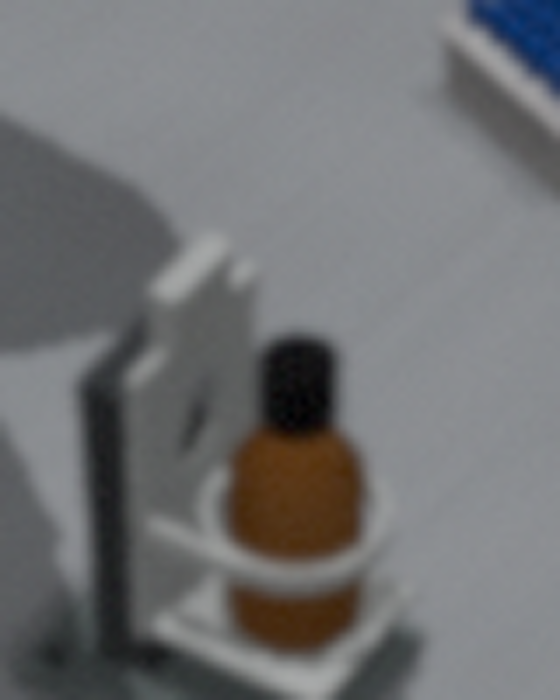

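View pics/c17.png

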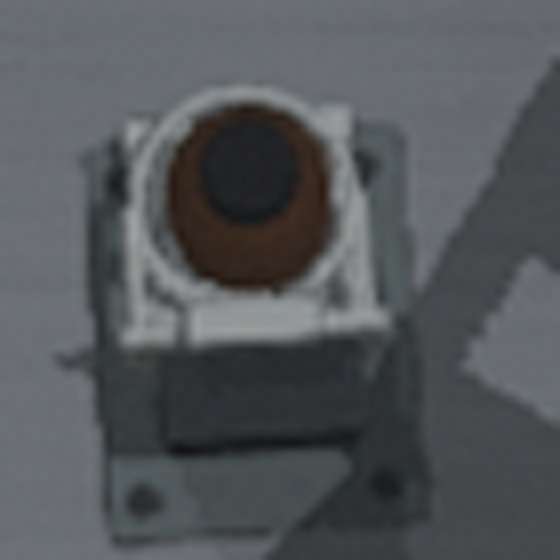

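View pics/top17.png

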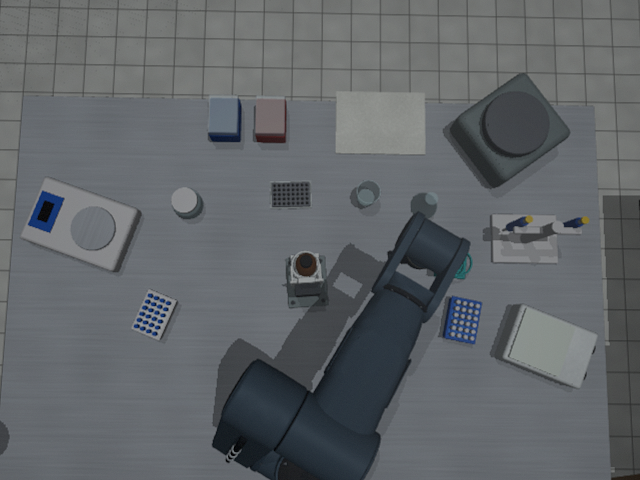

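```bash
python3 -c "
from station import robot
print(robot.sign_off())"
```

```text
the job is handed in; nothing more can be done
None
```

The holder is hung on the stud and the bottle stands in it. I handed the job in at about 25 s of the 72 s. `sign_off()` returns no verdict, so what follows is from my own checks.

**Holder:** I gripped it by its tab, passed the wide hole over the head and lowered it 28 mm. Its weight came onto the shank at TCP z = 0.1957 m, against 0.196 m expected, and I let go there. The hole and slot went over the stud without measurable side force.

**Bottle:** I gripped it by the cap and lowered it through the ring without touching it. It met the shelf at TCP z = 0.175 m, about 1 mm lower than computed. I then released it, raised the gripper and moved it well clear.

**Last checks:**
- **Pictures:** both cameras show the holder upright and flat against the column, with the bottle upright and roughly centred in the ring. The bystanders are where they were, to within a few pixels.
- **Contact:** the final force reading on the tool was within its noise of about 1 N.

**What disagreed:**
- **Camera offset:** the two cameras differed by about 3–5 mm in absolute position. I used their mean and confirmed the fit by relative position and contact.
- **Edge fits:** automatic edge fits on the ring landed on wrong edges, so I judged ring alignment by overlay and eye.

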